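Cradle the colonnettes and spring them down

TASK

Lay every colonnette that stands on the bench on its side in the cradle, one to a saddle, putting it down rather than dropping it. Then, with the spring puller in the hand and without fingering the hook, swing the spring across over the stones, stretch it and let its red hook draw tight against the brass anchor post. Finally put the puller back standing on the black mat; leave the mallet, the chisel and the stone offcut alone.

Things in the scene. Friction and masses are not known exactly. Their poses are not given: they have to be found in the camera images.
- cradle: plywood board 130 x 270 x 12 mm fixed on the bench; two cross rails at its x = -40 and +40 mm, 12 mm thick, with 45-degree V notches up to 42 mm above the bench: three saddles side by side. A shaft lies in both rails' notches, its foot and cap outside the rails (13 mm play each way). Origin: centre of its underside. x: the way colonnettes lie; y: from anchor post to spring pivot
- saddle_left (a point): the middle of the axis of a colonnette lying in the saddle at cradle y = +62 mm; 42 mm above the bench. Axes as the cradle
- saddle_mid (a point): the same for the saddle at cradle y = 0
- saddle_right (a point): the same for the saddle at cradle y = -62 mm
- spring_pivot (a point): vertical axis about which the spring swings, on a steel stand 10 mm thick (cap 24 mm) at cradle y = +110 mm; this point is at the spring's height, 84 mm above the bench. The spring stays level at this height however it swings (coil 18 mm thick: it passes clear above stones lying in the cradle). Axes as the cradle
- post_top (a point): the axis of the brass anchor post, 12 mm in diameter, at cradle y = -110 mm (220 mm from the pivot); this point is at the spring's height, 84 mm above the bench; the post's thin cap (16 mm) ends 95 mm above the bench
- spring_swing (a joint): swing of the spring about its pivot, rad. 0: pointing from the pivot over the saddles to the anchor post (cradle -y). Grows counter-clockwise seen from above: 1.57 is along cradle +x. Parked at 1.9 to 2.3 at the start; to hook up it swings clockwise back to 0. Stays where it is left (light friction). Limits -0.35 and 2.5
- spring_stretch (a joint): stretch of the spring, m: 0 slack, 0.060 the limit. The pull is 2 N at 0 and grows by 220 N per metre: 8.6 N at 0.030, where the hook sits on the post. The post clears the mouth's lip and bar only at 0.034 to 0.048, best 0.041 (11 N): swing to 0 so stretched, then ease back and the tooth draws against the post behind the lip
- hook_end: red flat steel end of the spring, 6 mm thick: a hook, and beyond it a square eye. Origin: where the post's axis is when the hook is seated; 190 mm from the pivot when slack. -y points away from the pivot (outwards). The mouth opens to -x, the leading side when swinging clockwise: a bar 24 mm inwards, the tooth's face 6 mm outwards with a 4 mm lip at -x 9 to 14 mm, closed side 11 mm to +x
- pull_eye (a point): centre of the square eye for the puller, 20 x 20 mm inside, open above and below, on the hook end 23 mm outwards of its origin: 213 mm from the pivot when slack. Its outer bar is 7 mm thick; the eye's inner wall is the hook's tooth
- puller: spring puller, 170 g: wooden handle 80 x 28 x 42 mm (long in x, narrow in y); a 10 mm steel shank runs from its front (+x) at height 36 mm to x = 75 mm, where a steel pin 8 mm in diameter points down, from height 36 to 2 mm. Origin: centre of the handle's underside; z up. Gripped across y from above; its pin goes down into the pull eye, handle outwards of it
- puller_tip (a point): point on the axis of the puller's pin, 15 mm above the level of the handle's underside and 13 mm above the pin's end
- tool_mat: black rubber mat, 100 mm (its x) x 220 mm (its y) x 4 mm, fixed on the bench. Origin: centre of its underside
- colonnette_a: turned limestone colonnette, 150 mm long: shaft 30 mm in diameter, a square foot 38 x 38 x 16 mm and a round cap 36 mm in diameter and 16 mm long at its other end, 300 g; it may lie either way round. Starts standing upright on the bench. Origin: centre of the underside of its foot; z runs along the shaft. May be absent
- colonnette_b: turned limestone colonnette, 150 mm long: shaft 30 mm in diameter, a square foot 38 x 38 x 16 mm and a round cap 36 mm in diameter and 16 mm long at its other end, 300 g; it may lie either way round. Starts standing upright on the bench. Origin: centre of the underside of its foot; z runs along the shaft. May be absent
- colonnette_c: turned limestone colonnette, 150 mm long: shaft 30 mm in diameter, a square foot 38 x 38 x 16 mm and a round cap 36 mm in diameter and 16 mm long at its other end, 300 g; it may lie either way round. Starts standing upright on the bench. Origin: centre of the underside of its foot; z runs along the shaft. May be absent
- colonnette_a_mid (a point): middle of the axis of colonnette_a, 75 mm from its foot
- colonnette_b_mid (a point): middle of the axis of colonnette_b, 75 mm from its foot
- colonnette_c_mid (a point): middle of the axis of colonnette_c, 75 mm from its foot
- mallet: round wooden carving mallet standing on its head, 86 mm across and 200 mm tall, not to be disturbed. Origin: centre of its underside
- chisel: steel stone chisel lying on the bench, 200 mm long, not to be disturbed. Origin under its middle
- offcut: limestone offcut 100 x 70 x 50 mm, not to be disturbed. Origin: centre of its underside
Mind the look-alikes: they are no part of the job. What is shaped like the colonnette_b but purple is not meant.

How it is judged:
By the outcome, as a careful person would: the job done as asked, in the order asked, and still so for the second after the job is handed in, with the robot touching nothing.
Of colonnette_a, colonnette_b, colonnette_c only 2 to 3 are there at a start; the rules pass over those that are not, and their reading is None.
At some moment in a run one of colonnette_a, colonnette_b, colonnette_c may be knocked a few centimetres aside while the robot is not near it.
It also fails if it takes over 210 s, if anything falls off the work surface, if the arm or the gripper's body presses on something with over 40 N, if the wrist force passes 120 N, or if a joint passes its speed limit or range.

ROBOT

A 6-joint arm with a two-finger parallel gripper is mounted at the origin on the work surface. World frame = base frame: x ahead of the robot, y to its left, z up, the work surface at z = 0. Lengths are in m, angles in degrees, forces in N, time in s.
With the tool pointing down it reaches from about 0.4 to 0.825 m from the base axis. Payload 7 kg.
Tool frame: the origin (TCP) lies on the centre line of the jaws, within the pads' length; the fingertips stand 11 mm ahead of it and the grasp point (between the pads) lies 8 mm behind it; z points along the fingers, y is the direction in which the jaws open and shut (so a half turn about z gives the same grasp; the last joint's range is limited). The gripper opens to 88 mm and grips with 3 to 60 N. Pads are 19 mm wide; open, the fingers measure 130 mm over their backs; the gripper's body (78 mm by 193 mm) begins 47 mm behind the grasp point.
Start: joints at [83.371, 20.546, 0.682, 0, -70.136, -16.507], TCP at [0.265, 0.621, 0.238] pointing down, gripper open.
Joint ranges: [-176.03, 176.03], [-82.01, 121.73], [-58.28, 71.71], [-173.87, 95.51], [-174.79, -0.11], [-173.66, 173.66]. Speed limits (degrees/s): [136.94, 136.94, 172.46, 180, 180, 180].

INTERFACE

Orientations are given as [roll, pitch, yaw] about the fixed x, y, z axes, in that order (R = Rz(yaw) Ry(pitch) Rx(roll)).
In Python, from plant import ctrl, cams, order gives the robot as it stands.
- The arm moves only by the tool jog_arm, never from a script. Its argument "motion" is a list of rows, each an object with "offset": the shift along the tool's x, y, z in mm, a list of three; "roll": the turn about the tool's z in rad; "hand": the finger opening in mm, from 0 to 87.6. A call has 1 to 20 rows; each row is the pose to reach, as a shift and turn from the pose commanded when the call began, along the tool's axes at that moment; what a row does not reach only later rows make up. A row lasts 1/12 s, in which the tool goes at most 41.7 mm and 7.16 degrees, less where a joint would pass 70% of its speed; a pose out of reach is approached as far as the arm can. A call with a gripper value outside its range is refused whole. The fingers move at their own pace and stop on an object; the grip force is fixed at half the most. Time passes only in rows, so rows that repeat a pose let the fingers close. It gives the time, the measured TCP pose, the force and the opening at its end, in the units of the state.
- ctrl.get_obs(): the state, without advancing time (a new reading comes with each control period).
- cams.snapshot(name): name is "side" or "top" or "wrist"; returns a dict with "img" (480x640x3 uint8, red, green, blue), "K" (3x3 intrinsics, pixels), "cam_to_world" (4x4, takes a point from camera to world coordinates); the wrist camera has in their place "T_tool_cam" (4x4, takes a point from camera to tool coordinates, whose origin is the TCP and whose axes are the flange's). Camera axes: x right, y down, z forward; pixel columns grow to the right and rows downward; lengths in m; the calibration is good to about 2 mm. A picture is of the moment at which its call begins: read the wrist's pose just before it. There is no depth.
- order.close_job(): hands the job in, once; it reports no verdict.
The state is a dict: "clock": time; "joint_pos": joint angles; "qvel": joint speeds; "tau": joint torques, N m; "tool_pos": TCP position; "orientation": TCP orientation; "force": force on the tool from outside, world axes, zero at the start; "moment": the same for the moment, N m; "opening": finger opening in m.
Only numpy, scipy, OpenCV 4.12 (cv2) and the standard library are available. Lean on these libraries where they do the work, as an engineer would, in place of code of your own. Each camera call takes 0.05 s, during which the arm holds its last target. There are 200 camera calls.

## Working session

There is one attempt and no reset: what is moved stays moved. The work goes in short steps, Python scripts to look and compute and a tool call to move; the robot and the scene stay as the last step left them, time stands still between calls to the robot, and variables do not carry over. Pictures are saved under pics/ and viewed, about 12 in all and at most 16, crops included, and the job is handed in when it is done.

Besides the shell and the picture viewer there is one more tool, called after "Emit:" as name(argument=value, ...), one argument or row to a line, values as JSON. jog_arm: Moves the arm, as the interface text tells. Its arguments: {"type":"object","properties":{"motion":{"type":"array"}},"required":["motion"]}

```bash
ls; mkdir -p pics; python3 - <<'E'
from plant import ctrl,cams
import cv2,numpy as np
o=ctrl.get_obs();print(o)
np.set_printoptions(precision=4,suppress=True)
for n in ["side","top"]:
    s=cams.snapshot(n);cv2.imwrite(f"pics/{n}0.png",s["img"][:,:,::-1]);print(n,s["K"],s["cam_to_world"])
s=cams.snapshot("wrist");cv2.imwrite("pics/wrist0.png",s["img"][:,:,::-1]);print(s["K"],s["T_tool_cam"])
E
```

```text
pics
{'clock': 0.0, 'joint_pos': array([ 8.33712579e+01,  2.05914265e+01,  6.34544661e-01, -2.05747297e-02,
       -7.01351472e+01, -1.65061274e+01]), 'qvel': array([-0.1325607 , -0.04709598,  0.03768122, -0.05746115,  0.04458561,
       -0.01530033]), 'tau': array([-2.69040044e-05, -5.82719100e+01,  2.93063825e+01,  6.99740812e+00,
        6.98815507e-03, -1.63716059e-04]), 'tool_pos': array([0.26505039, 0.62028171, 0.23662719]), 'orientation': array([ 1.79906268e+02, -7.60519224e-03, -2.31418702e+01]), 'force': array([-0.34923544,  0.14094966, -0.21856492]), 'moment': array([ 0.00522401, -0.01778474,  0.00626103]), 'opening': 0.08789744362456754}
side [[452.7419   0.     314.2558]
 [  0.     452.7419 239.0298]
 [  0.       0.       1.    ]] [[ 0.9705 -0.1277  0.2043  0.3157]
 [-0.2406 -0.5599  0.7929 -0.8141]
 [ 0.0131 -0.8186 -0.5741  0.6905]
 [ 0.      0.      0.      1.    ]]
top [[516.7774   0.     310.7596]
 [  0.     516.7774 245.5628]
 [  0.       0.       1.    ]] [[ 0.0066 -0.9984  0.0569  0.4687]
 [-0.9999 -0.0074 -0.0125  0.0391]
 [ 0.0129 -0.0568 -0.9983  1.1873]
 [ 0.      0.      0.      1.    ]]
[[366.3883   0.     315.2113]
 [  0.     366.3883 241.8454]
 [  0.       0.       1.    ]] [[ 0.     -0.9657 -0.2597  0.0698]
 [ 1.     -0.      0.0003 -0.0007]
 [-0.0003 -0.2597  0.9657 -0.1467]
 [ 0.      0.      0.      1.    ]]
```

View pics/top0.png

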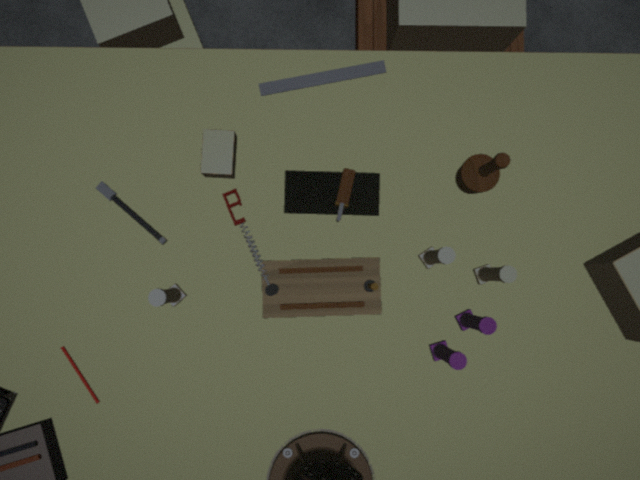

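View pics/side0.png

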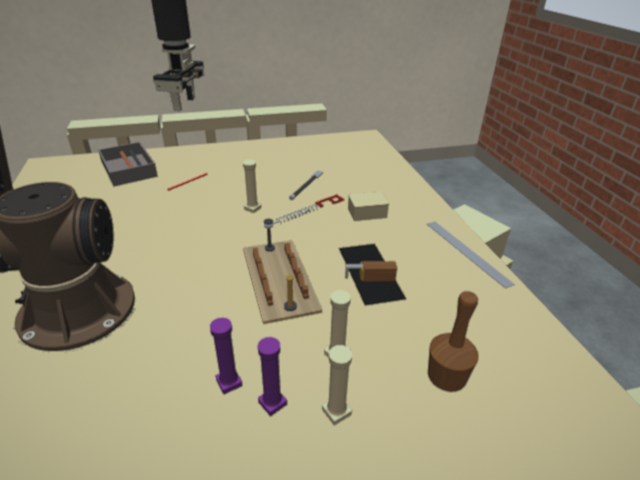

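The top view shows the pivot at about (271,289), the post at (371,286) and the red hook at (233,207). The puller is at (345,190) on the mat. The three pale colonnettes have caps at (157,297), (446,255) and (507,274), and the purple decoys are at (487,325) and (457,360). The side view agrees.

```bash
cat > u.py <<'E'
import numpy as np,cv2
from plant import ctrl,cams
from scipy.spatial.transform import Rotation as R
np.set_printoptions(precision=4,suppress=True)
def snap(n,save=None):
    o=ctrl.get_obs();s=cams.snapshot(n)
    if n=="wrist":
        T=np.eye(4);T[:3,:3]=R.from_euler("xyz",o["orientation"],degrees=True).as_matrix();T[:3,3]=o["tool_pos"]
        s["cam_to_world"]=T@s["T_tool_cam"]
    if save: cv2.imwrite(f"pics/{save}.png",s["img"][:,:,::-1])
    return s
def ray(s,p,z):
    d=s["cam_to_world"][:3,:3]@np.linalg.solve(s["K"],[p[0],p[1],1.]);c=s["cam_to_world"][:3,3]
    return (c+d*(z-c[2])/d[2])[:2]
def proj(s,P):
    q=np.linalg.inv(s["cam_to_world"])@np.append(P,1);q=s["K"]@q[:3];return q[:2]/q[2]
def blobs(mask,amin=30):
    cs,_=cv2.findContours(mask.astype(np.uint8),cv2.RETR_EXTERNAL,cv2.CHAIN_APPROX_NONE)
    return [(cv2.contourArea(c),cv2.minAreaRect(c),c) for c in cs if cv2.contourArea(c)>amin]
def hsv(s): return cv2.cvtColor(s["img"],cv2.COLOR_RGB2HSV).astype(int)
def tool(dxy,yaw):
    """world xy shift -> tool mm, tool pointing down"""
    M=R.from_euler("xyz",[180,0,yaw],degrees=True).as_matrix();return M.T@np.r_[dxy,0]*1000
E
python3 - <<'E'
from u import *
s=snap("top")
h=hsv(s);H,S,V=h[...,0],h[...,1],h[...,2]
for p in [(157,297),(446,255),(507,274),(100,150),(300,290),(320,265),(271,289),(233,190),(345,185),(340,212),(371,286)]: print(p,h[p[1],p[0]])
def show(n,m,z,amin=40):
    for a,r,c in blobs(m,amin): print(n,int(a),np.round(r[0],1),np.round(r[1],1),round(r[2],1),ray(s,r[0],z), [ray(s,q,z).round(3).tolist() for q in cv2.boxPoints(r)] if n in("board","mat","puller","red") else "")
show("cap",(S<50)&(V>150),.15)
show("red",((H<6)|(H>174))&(S>150)&(V>80),.084)
show("mat",(V<40),.004,100)
show("puller",(H>4)&(H<14)&(S>120)&(V>60),.046)
m=(H>9)&(H<24)&(V>60)&(V<205)&(S>60)&(S<140);m[:230]=0;m[345:]=0;m[:,:240]=0;m[:,400:]=0
show("board",m,.012,500)
E
```

```text
(157, 297) [102  12 108]
(446, 255) [ 50   7 111]
(507, 274) [ 40  14 107]
(100, 150) [ 34  55 106]
(300, 290) [16 76 84]
(320, 265) [21 77 79]
(271, 289) [38 28 37]
(233, 190) [  7 183  74]
(345, 185) [ 15 134  61]
(340, 212) [107  21  85]
(371, 286) [ 19 140  71]
red 79 [ 79.8 374.4] [64.4  2.4] 57.2 [0.2574 0.5077] [[0.312, 0.548], [0.315, 0.544], [0.203, 0.468], [0.2, 0.472]]
mat 1803 [323. 461.] [78. 36.] 0.0 [ 0.0527 -0.0064] [[0.013, 0.081], [0.092, 0.081], [0.092, -0.094], [0.013, -0.094]]
mat 160 [ 18.2 448.1] [ 5.7 39.5] 73.3 [0.0794 0.673 ] [[0.073, 0.716], [0.098, 0.634], [0.086, 0.63], [0.061, 0.712]]
mat 694 [ 33.5 455.4] [62.6 53.2] 74.1 [0.0635 0.6387] [[0.113, 0.716], [0.145, 0.604], [0.014, 0.561], [-0.018, 0.673]]
mat 300 [  7.5 407.5] [15. 41.] 0.0 [0.1683 0.7003] [[0.123, 0.715], [0.213, 0.719], [0.214, 0.685], [0.123, 0.682]]
mat 185 [442.5 352. ] [18.8 13. ] 26.6 [ 0.2959 -0.277 ] [[0.292, -0.251], [0.318, -0.265], [0.3, -0.303], [0.273, -0.289]]
mat 193 [470.6 320.6] [20.2 12.7] 13.0 [ 0.3673 -0.3419] [[0.358, -0.316], [0.386, -0.323], [0.376, -0.368], [0.348,
[... 666 characters left out ...]
 0.6862 -0.3279] [[0.707, -0.3], [0.721, -0.323], [0.665, -0.356], [0.651, -0.332]]
mat 173 [488.6 167.6] [10.9 22.1] 57.3 [ 0.7208 -0.3879] [[0.717, -0.359], [0.746, -0.403], [0.724, -0.417], [0.696, -0.373]]
mat 1203 [140.8  40.2] [24.3 80.4] 67.9 [1.0139 0.4246] [[1.004, 0.522], [1.078, 0.35], [1.024, 0.327], [0.95, 0.499]]
mat 2750 [455.4  25.3] [137.3  49.1] 0.7 [ 1.0592 -0.3135] [[1.0, -0.15], [1.119, -0.152], [1.119, -0.478], [1.0, -0.475]]
puller 61 [ 22.  461.9] [ 4.1 32.3] 71.6 [0.0643 0.6415] [[0.058, 0.675], [0.079, 0.611], [0.071, 0.608], [0.049, 0.672]]
board 6159 [320.9 287.1] [ 56.9 118.1] 88.1 [0.4416 0.0007] [[0.501, 0.137], [0.512, -0.131], [0.383, -0.135], [0.372, 0.131]]
```

```bash
python3 - <<'E'
from u import *
s=snap("top")
h=hsv(s);H,S,V=h[...,0],h[...,1],h[...,2]
def show(n,m,z,amin=40,box=None,corner=False):
    if box: k=np.zeros_like(m);k[box[1]:box[3],box[0]:box[2]]=1;m=m&k
    for a,r,c in blobs(m,amin): 
        M=cv2.moments(c);q=(M["m10"]/M["m00"],M["m01"]/M["m00"])
        print(n,int(a),np.round(q,1),np.round(r[1],1),round(r[2],1),ray(s,q,z), [ray(s,b,z).round(3).tolist() for b in cv2.boxPoints(r)] if corner else "")
show("cap",(S<35)&(V>90),.15,80,(100,220,560,320))
show("red",((H<10)|(H>172))&(S>140)&(V>40),.084,40,(180,150,280,260),True)
show("handle",(H>8)&(H<20)&(S>90)&(V>40),.046,30,(320,155,370,225),True)
show("steel",(S<60)&(V>55),.041,10,(325,190,360,230),True)
show("pivot",(V<55),.09,20,(255,275,285,300))
show("post",(S>110),.095,10,(360,275,385,298))
big=cv2.resize(cv2.convertScaleAbs(s["img"][150:330,180:400],alpha=1.8),None,fx=3.5,fy=3.3,interpolation=cv2.INTER_CUBIC)
cv2.imwrite("pics/crop1.png",big[:,:,::-1])
t=cams.snapshot("side")
for p in [(250,164),(341,297),(341,354)]: print(ray(t,p,.15))
E
```

```text
cap 227 [156.2 297.3] [17.7 17. ] 45.0 [0.4223 0.3333] 
cap 209 [507.9 273.7] [16. 17.] 0.0 [ 0.4739 -0.3715] 
cap 215 [446.5 254.9] [17.  16.3] 45.0 [ 0.511  -0.2476] 
red 209 [232.5 201.7] [33.2 13.7] 69.4 [0.6246 0.1938] [[0.642, 0.215], [0.653, 0.188], [0.586, 0.162], [0.575, 0.189]]
handle 376 [345.4 186.1] [12.6 36.8] 13.4 [ 0.6672 -0.0515] [[0.628, -0.028], [0.709, -0.047], [0.702, -0.074], [0.622, -0.056]]
steel 516 [341.6 220.8] [27. 34.] 90.0 [ 0.59   -0.0436] [[0.632, -0.006], [0.632, -0.082], [0.572, -0.083], [0.571, -0.007]]
pivot 103 [271.3 289.2] [10.6 12.7] 45.0 [0.4382 0.1082] 
post 38 [373.5 286.1] [6. 9.] 90.0 [ 0.4463 -0.1076] 
[0.4233 0.315 ]
[ 0.5111 -0.2506]
[ 0.4742 -0.3737]
```

View pics/crop1.png

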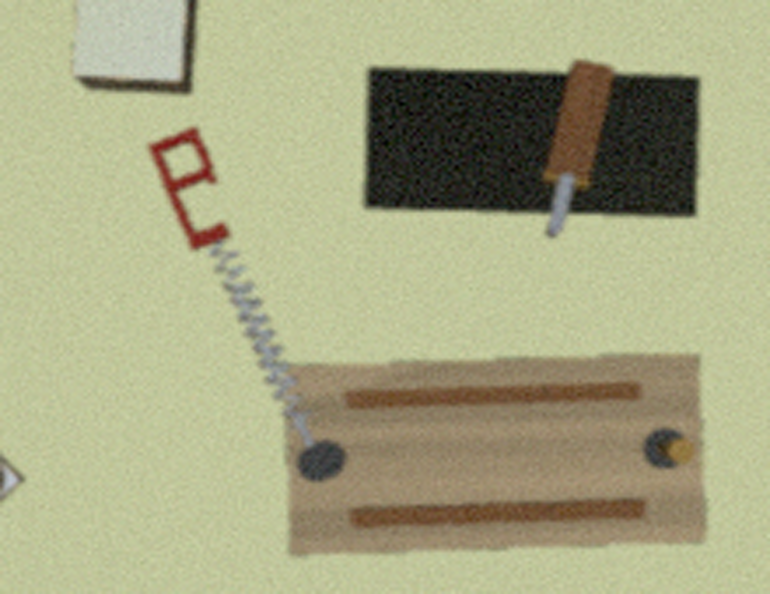

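```bash
cat >> u.py <<'E'
def goal(*pts):
    """each pt x,y,z,yaw(deg) -> jog offset/roll from the present pose"""
    o=ctrl.get_obs();M=R.from_euler("xyz",o["orientation"],degrees=True).as_matrix();y0=o["orientation"][2]
    print("t",round(o["clock"],2),"tcp",o["tool_pos"],"rpy",o["orientation"].round(2),"F",o["force"].round(1),"op",round(o["opening"],4),"j",o["joint_pos"].round(0))
    for x,y,z,w in pts:
        print("->",(x,y,z,w),"offset",(M.T@(np.r_[x,y,z]-o["tool_pos"])*1000).round(1),"roll",round(-np.radians((w-y0+180)%360-180),4))
E
python3 -c "
from u import *
goal((.40,.333,.29,0))"
```

```text
t 0.3 tcp [0.2652 0.6206 0.2372] rpy [179.97  -0.   -23.14] F [-1.   0.3 -0. ] op 0.0877 j [ 83.  21.   1.  -0. -70. -17.]
-> (0.4, 0.333, 0.29, 0) offset [237.  211.5 -52.6] roll -0.4038
```

Emit:
jog_arm(
  motion=[
    {"offset": [237, 211, -53], "roll": -0.404, "hand": 60},
    {"offset": [237, 211, -53], "roll": -0.404, "hand": 60},
    {"offset": [237, 211, -53], "roll": -0.404, "hand": 60},
    {"offset": [237, 211, -53], "roll": -0.404, "hand": 60},
    {"offset": [237, 211, -53], "roll": -0.404, "hand": 60},
    {"offset": [237, 211, -53], "roll": -0.404, "hand": 60},
    {"offset": [237, 211, -53], "roll": -0.404, "hand": 60},
    {"offset": [237, 211, -53], "roll": -0.404, "hand": 60},
    {"offset": [237, 211, -53], "roll": -0.404, "hand": 60},
    {"offset": [237, 211, -53], "roll": -0.404, "hand": 60},
    {"offset": [237, 211, -53], "roll": -0.404, "hand": 60},
    {"offset": [237, 211, -53], "roll": -0.404, "hand": 60},
  ],
)

```text
clock: 1.3
tool_pos: [0.4, 0.3341, 0.2902]
orientation: [180.0, 0.0, 0.0]
force: [0.4, 0.7, -0.2]
opening: 0.0603
```

```bash
python3 -c "
from u import *
s=snap('wrist','w1')
goal((.42,.333,.29,0))
print(proj(s,[.4223,.3333,.15]))"
```

```text
t 1.35 tcp [0.3999 0.3343 0.2901] rpy [179.97   0.03   0.07] F [-0.1 -0.8  0.4] op 0.06 j [ 61.   4. -14.  -0. -72.  29.]
-> (0.42, 0.333, 0.29, 0) offset [20.1  1.3  0.1] roll 0.0012
[316.9027 205.7052]
```

View pics/w1.png

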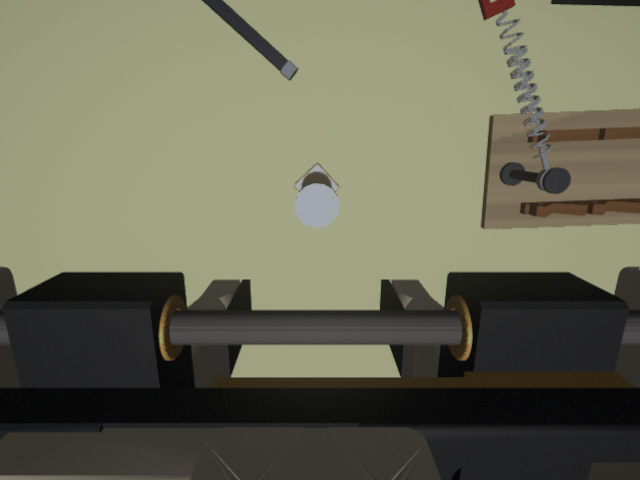

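The cap is at (317,206), where the top-view position predicted it. The foot is turned 45°, so I'll grip with yaw −45°.

```bash
python3 -c "
from u import *
goal((.4225,.3335,.2,-45),(.4225,.3335,.139,-45))"
```

```text
t 1.35 tcp [0.3999 0.3343 0.2901] rpy [179.97   0.03   0.07] F [-0.1 -0.8  0.4] op 0.06 j [ 61.   4. -14.  -0. -72.  29.]
-> (0.4225, 0.3335, 0.2, -45) offset [22.7  0.8 90.1] roll 0.7866
-> (0.4225, 0.3335, 0.139, -45) offset [ 22.7   0.7 151.1] roll 0.7866
```

Emit:
jog_arm(
  motion=[
    {"offset": [23, 1, 80], "roll": 0.786, "hand": 60},
    {"offset": [23, 1, 80], "roll": 0.786, "hand": 60},
    {"offset": [23, 1, 80], "roll": 0.786, "hand": 60},
    {"offset": [23, 1, 80], "roll": 0.786, "hand": 60},
    {"offset": [23, 1, 80], "roll": 0.786, "hand": 60},
    {"offset": [23, 1, 80], "roll": 0.786, "hand": 60},
    {"offset": [23, 1, 80], "roll": 0.786, "hand": 60},
    {"offset": [23, 1, 80], "roll": 0.786, "hand": 60},
    {"offset": [23, 1, 110], "roll": 0.786, "hand": 60},
    {"offset": [23, 1, 135], "roll": 0.786, "hand": 60},
    {"offset": [23, 1, 151], "roll": 0.786, "hand": 60},
    {"offset": [23, 1, 151], "roll": 0.786, "hand": 60},
    {"offset": [23, 1, 151], "roll": 0.786, "hand": 20},
    {"offset": [23, 1, 151], "roll": 0.786, "hand": 20},
    {"offset": [23, 1, 151], "roll": 0.786, "hand": 20},
    {"offset": [23, 1, 151], "roll": 0.786, "hand": 20},
    {"offset": [23, 1, 151], "roll": 0.786, "hand": 20},
    {"offset": [23, 1, 151], "roll": 0.786, "hand": 20},
    {"offset": [23, 1, 151], "roll": 0.786, "hand": 20},
    {"offset": [23, 1, 151], "roll": 0.786, "hand": 20},
  ],
)

```text
clock: 3.02
tool_pos: [0.4237, 0.3329, 0.1406]
orientation: [-179.9, 0.0, -45.0]
force: [-1.1, -0.3, 5.9]
opening: 0.0351
```

Emit:
jog_arm(
  motion=[
    {"offset": [-7, 0, 0], "hand": 20, "roll": 0},
    {"offset": [-15, 0, 0], "hand": 20, "roll": 0},
    {"offset": [-22, 0, 0], "hand": 20, "roll": 0},
    {"offset": [-30, 0, 0], "hand": 20, "roll": 0},
    {"offset": [-37, 0, 1], "hand": 20, "roll": 0},
    {"offset": [-45, 0, 2], "hand": 20, "roll": 0},
    {"offset": [-52, 0, 3.5], "hand": 20, "roll": 0},
    {"offset": [-59, 0, 5.5], "hand": 20, "roll": 0},
    {"offset": [-66, 0, 8], "hand": 20, "roll": 0},
    {"offset": [-73, 0, 10.5], "hand": 20, "roll": 0},
  ],
)

```text
clock: 3.85
tool_pos: [0.3719, 0.3855, 0.1301]
orientation: [-179.8, 0.0, -45.0]
force: [-0.6, -0.3, 5.1]
opening: 0.035
```

```bash
python3 -c "
from u import *
s=snap('side')
x=cv2.resize(s['img'][60:260,130:390],None,fx=2.5,fy=2.5);cv2.imwrite('pics/s1.png',x[:,:,::-1])"
```

```text
(no output)
```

View pics/s1.png

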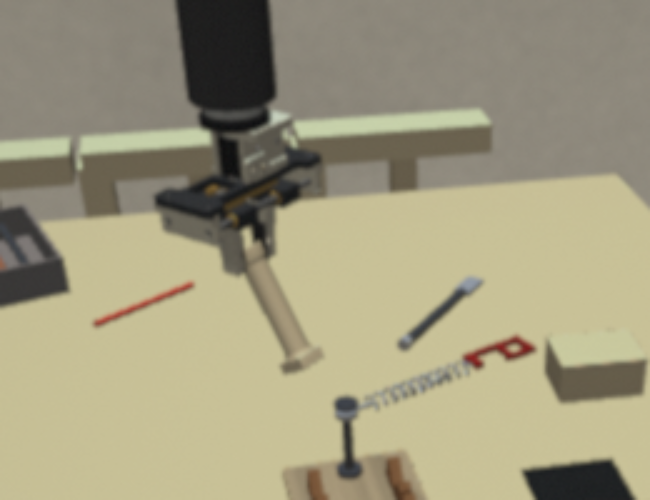

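Emit:
jog_arm(
  motion=[
    {"offset": [-7, 0, 3], "hand": 20, "roll": 0},
    {"offset": [-13.6, 0, 6.4], "hand": 20, "roll": 0},
    {"offset": [-20, 0, 10], "hand": 20, "roll": 0},
    {"offset": [-26.4, 0, 14.3], "hand": 20, "roll": 0},
    {"offset": [-32.5, 0, 19], "hand": 20, "roll": 0},
    {"offset": [-38.3, 0, 23.4], "hand": 20, "roll": 0},
    {"offset": [-49, 0, 33.6], "hand": 20, "roll": 0},
    {"offset": [-59, 0, 45], "hand": 20, "roll": 0},
    {"offset": [-67.5, 0, 57], "hand": 20, "roll": 0},
    {"offset": [-71, 0, 64], "hand": 20, "roll": 0},
    {"offset": [-74.6, 0, 70.5], "hand": 20, "roll": 0},
    {"offset": [-80.4, 0, 84.4], "hand": 20, "roll": 0},
    {"offset": [-83, 0, 92], "hand": 20, "roll": 0},
    {"offset": [-84.7, 0, 99], "hand": 20, "roll": 0},
    {"offset": [-86, 0, 106], "hand": 20, "roll": 0},
    {"offset": [-87.5, 0, 111], "hand": 20, "roll": 0},
    {"offset": [-87.5, 0, 112], "hand": 20, "roll": 0},
  ],
)

```text
clock: 5.32
tool_pos: [0.3097, 0.4455, 0.0161]
orientation: [179.9, -0.0, -45.0]
force: [-0.1, 0.4, 0.2]
opening: 0.035
```

Emit:
jog_arm(
  motion=[
    {"offset": [0, 0, 1], "hand": 42, "roll": 0},
    {"offset": [0, 0, 1], "hand": 50, "roll": 0},
    {"offset": [0, 0, 1], "hand": 55, "roll": 0},
    {"offset": [0, 0, 0], "hand": 60, "roll": 0},
    {"offset": [0, 0, -20], "hand": 60, "roll": 0},
    {"offset": [0, 0, -40], "hand": 60, "roll": 0},
    {"offset": [20, 0, -70], "hand": 60, "roll": 0},
    {"offset": [40, 0, -100], "hand": 60, "roll": 0},
    {"offset": [40, 0, -130], "hand": 60, "roll": 0},
    {"offset": [40, 0, -130], "hand": 60, "roll": 0},
    {"offset": [40, 0, -130], "hand": 60, "roll": 0},
  ],
)

```text
clock: 6.23
tool_pos: [0.3388, 0.4187, 0.1495]
orientation: [-179.7, 0.1, -45.1]
force: [-1.6, -0.2, -0.1]
opening: 0.0602
```

```bash
python3 -c "
from u import *
s=snap('wrist','w2')
h=hsv(s)
goal((.36,.395,.05,-45))
for n in [0]:
  print(h[100,100],h[60,320],h[150,320])"
```

```text
t 6.28 tcp [0.3382 0.4179 0.1479] rpy [-179.89    0.07  -45.06] F [ 0.6  0.5 -0.4] op 0.0599 j [ 72.  12. -24.  -0. -54. -27.]
-> (0.36, 0.395, 0.05, -45) offset [31.7  0.9 97.9] roll -0.001
[ 32  52 157] [ 34  51 160] [ 40  19 163]
```

View pics/w2.png

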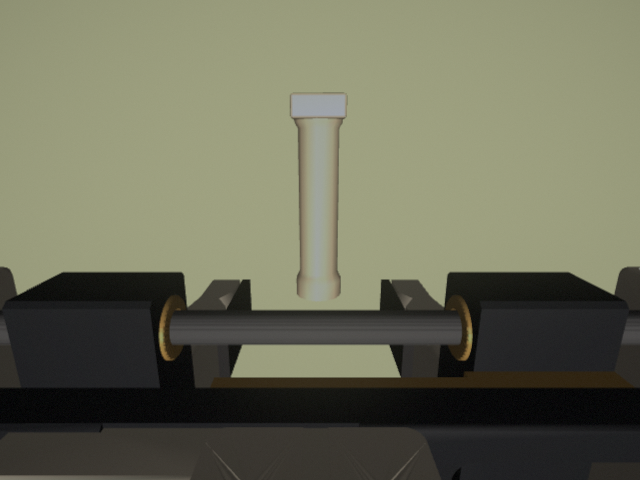

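The column lies flat, with its foot top edge at (319,94) and its cap end at (318,298).

```bash
python3 -c "
from u import *
s=snap('wrist')
h=hsv(s);m=(h[...,1]<40)&(h[...,2]>100);m[:80]=0;m[300:]=0;m[:,:270]=0;m[:,370:]=0
for a,r,c in blobs(m,500): print(a,r,c[:,0].min(0),c[:,0].max(0))
a=ray(s,(319,94),.038);b=ray(s,(318.5,297),.02);print(a,b,np.linalg.norm(a-b),(a+b)/2)
m=(a+b)/2;goal((*m,.08,-45),(*m,.023,-45))"
```

```text
3063.0 ((317.4776916503906, 208.50289916992188), (181.064208984375, 21.966136932373047), 89.67991638183594) [306 118] [328 299]
1156.0 ((316.0, 105.0), (22.0, 54.0), 90.0) [289  94] [343 116]
[0.408  0.3455] [0.301  0.4524] 0.1512791491822024 [0.3545 0.399 ]
t 6.33 tcp [0.3378 0.4174 0.1469] rpy [180.     0.02 -45.05] F [ 0.2 -0.1 -0.2] op 0.0601 j [ 72.  12. -24.  -0. -54. -27.]
-> (np.float64(0.3545284356601758), np.float64(0.3989606781505681), 0.08, -45) offset [24.9  1.2 66.9] roll -0.0008
-> (np.float64(0.3545284356601758), np.float64(0.3989606781505681), 0.023, -45) offset [ 24.9   1.2 123.9] roll -0.0008
```

```bash
python3 -c "
from u import *
from plant import cams
t=snap('top');w=cams.snapshot('wrist')
T=np.eye(4);T[:3,:3]=R.from_euler('xyz',[179.97,.03,.07],degrees=True).as_matrix();T[:3,3]=[.3999,.3343,.2901]
w['cam_to_world']=T@w['T_tool_cam']
for z in (.08,.085,.09,.095,.1,.105): print(z,ray(t,(271.3,289.2),z),ray(w,(556,180.5),z))
m=np.array([.3545,.399]);g=m+.02*np.array([-.7071,.7071]);goal((*g,.08,-45),(*g,.022,-45))
"
```

```text
0.08 [0.4379 0.1088] [0.435  0.1024]
0.085 [0.4381 0.1085] [0.4355 0.1056]
0.09 [0.4382 0.1082] [0.4359 0.1089]
0.095 [0.4383 0.1079] [0.4364 0.1121]
0.1 [0.4385 0.1076] [0.4369 0.1154]
0.105 [0.4386 0.1073] [0.4374 0.1187]
t 6.43 tcp [0.3377 0.4172 0.1461] rpy [179.91  -0.03 -45.02] F [ 0.4  0.2 -0.1] op 0.0603 j [ 72.  12. -24.  -0. -54. -27.]
-> (np.float64(0.340358), np.float64(0.413142), 0.08, -45) offset [ 4.7  0.9 66.1] roll -0.0003
-> (np.float64(0.340358), np.float64(0.413142), 0.022, -45) offset [  4.7   0.8 124.1] roll -0.0003
```

Emit:
jog_arm(
  motion=[
    {"offset": [5, 1, 30], "roll": 0, "hand": 60},
    {"offset": [5, 1, 60], "roll": 0, "hand": 60},
    {"offset": [5, 1, 90], "roll": 0, "hand": 60},
    {"offset": [5, 1, 110], "roll": 0, "hand": 60},
    {"offset": [5, 1, 124], "roll": 0, "hand": 60},
    {"offset": [5, 1, 124], "roll": 0, "hand": 60},
    {"offset": [5, 1, 124], "roll": 0, "hand": 15},
    {"offset": [5, 1, 124], "roll": 0, "hand": 15},
    {"offset": [5, 1, 124], "roll": 0, "hand": 15},
    {"offset": [5, 1, 124], "roll": 0, "hand": 15},
    {"offset": [5, 1, 124], "roll": 0, "hand": 15},
    {"offset": [5, 1, 124], "roll": 0, "hand": 15},
    {"offset": [5, 1, 124], "roll": 0, "hand": 15},
    {"offset": [5, 1, 110], "roll": 0, "hand": 15},
    {"offset": [5, 1, 80], "roll": 0, "hand": 15},
    {"offset": [5, 1, 40], "roll": 0, "hand": 15},
    {"offset": [5, 1, 0], "roll": 0, "hand": 15},
    {"offset": [5, 1, -20], "roll": 0, "hand": 15},
    {"offset": [5, 1, -20], "roll": 0, "hand": 15},
  ],
)

```text
clock: 8.02
tool_pos: [0.3421, 0.4158, 0.1723]
orientation: [-179.5, 0.2, -45.0]
force: [-0.0, 0.7, -3.2]
opening: 0.0295
```

```bash
cat >> u.py <<'E'
CY=2.2;CO=np.array([.442,.0005])
def cr(x,y):
    a=np.radians(CY);return CO+np.array([[np.cos(a),-np.sin(a)],[np.sin(a),np.cos(a)]])@[x,y]
E
python3 -c "
from u import *
goal((*cr(-.02,.062),.16,2.2),(*cr(-.02,.062),.047,2.2))"
```

```text
t 8.02 tcp [0.3421 0.4158 0.1723] rpy [-179.54    0.17  -44.99] F [-0.   0.7 -3.2] op 0.0295 j [ 71.  11. -22.   0. -57. -26.]
-> (np.float64(0.41963469750836135), np.float64(0.06168654463570811), 0.16, 2.2) offset [305.2 195.7   9.8] roll -0.8236
-> (np.float64(0.41963469750836135), np.float64(0.06168654463570811), 0.047, 2.2) offset [305.6 196.6 122.8] roll -0.8236
```

Emit:
jog_arm(
  motion=[
    {"offset": [15, 10, 0], "roll": -0.05, "hand": 15},
    {"offset": [38, 24, 0], "roll": -0.11, "hand": 15},
    {"offset": [62, 40, 0], "roll": -0.17, "hand": 15},
    {"offset": [88, 56, 0], "roll": -0.24, "hand": 15},
    {"offset": [114, 73, 0], "roll": -0.31, "hand": 15},
    {"offset": [140, 90, 0], "roll": -0.38, "hand": 15},
    {"offset": [166, 106, 0], "roll": -0.45, "hand": 15},
    {"offset": [192, 123, 0], "roll": -0.52, "hand": 15},
    {"offset": [218, 140, 0], "roll": -0.59, "hand": 15},
    {"offset": [243, 156, 2], "roll": -0.66, "hand": 15},
    {"offset": [266, 171, 4], "roll": -0.72, "hand": 15},
    {"offset": [286, 183, 6], "roll": -0.77, "hand": 15},
    {"offset": [299, 192, 8], "roll": -0.81, "hand": 15},
    {"offset": [305, 196, 10], "roll": -0.8236, "hand": 15},
    {"offset": [305, 196, 10], "roll": -0.8236, "hand": 15},
    {"offset": [305, 196, 10], "roll": -0.8236, "hand": 15},
    {"offset": [305, 196, 10], "roll": -0.8236, "hand": 15},
  ],
)

```text
clock: 9.43
tool_pos: [0.4175, 0.0593, 0.1566]
orientation: [180.0, 0.1, 2.1]
force: [0.2, -0.7, -3.4]
opening: 0.0294
```

```bash
python3 -c "
from u import *
s=snap('wrist','w3')
goal((*cr(-.02,.062),.07,2.2),(*cr(-.02,.062),.046,2.2))
for y in(-.062,0,.062): print([proj(s,[*cr(x,y),.042]).round() for x in(-.046,.046)])
print(proj(s,[*cr(0,.11),.09]),proj(s,[*cr(0,-.11),.095]))"
```

```text
t 9.48 tcp [0.4176 0.0596 0.1568] rpy [179.99   0.03   2.16] F [-0.4  0.4 -3. ] op 0.0292 j [ 35.   0. -36.  -0. -53.  57.]
-> (np.float64(0.41963469750836135), np.float64(0.06168654463570811), 0.07, 2.2) offset [ 2.2 -2.  86.8] roll -0.0006
-> (np.float64(0.41963469750836135), np.float64(0.06168654463570811), 0.046, 2.2) offset [  2.2  -2.  110.8] roll -0.0006
[array([477., 271.]), array([492., 146.])]
[array([395., 272.]), array([402., 146.])]
[array([313., 272.]), array([313., 146.])]
[231.7578 226.3264] [607.1873 227.6303]
```

View pics/w3.png

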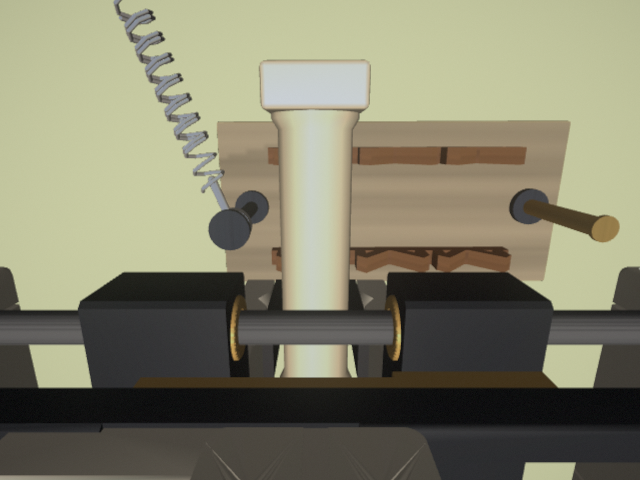

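Emit:
jog_arm(
  motion=[
    {"offset": [2, -2, 20], "roll": 0, "hand": 15},
    {"offset": [2, -2, 42], "roll": 0, "hand": 15},
    {"offset": [2, -2, 62], "roll": 0, "hand": 15},
    {"offset": [2, -2, 78], "roll": 0, "hand": 15},
    {"offset": [2, -2, 88], "roll": 0, "hand": 15},
    {"offset": [2, -2, 94], "roll": 0, "hand": 15},
    {"offset": [2, -2, 99], "roll": 0, "hand": 15},
    {"offset": [2, -2, 103], "roll": 0, "hand": 15},
    {"offset": [2, -2, 106], "roll": 0, "hand": 15},
    {"offset": [2, -2, 109], "roll": 0, "hand": 15},
    {"offset": [2, -2, 109], "roll": 0, "hand": 15},
  ],
)

```text
clock: 10.4
tool_pos: [0.42, 0.0615, 0.048]
orientation: [-180.0, -0.0, 2.2]
force: [0.6, 0.1, -3.2]
opening: 0.0292
```

Emit:
jog_arm(
  motion=[
    {"offset": [0, 0, 1], "roll": 0, "hand": 15},
    {"offset": [0, 0, 2], "roll": 0, "hand": 15},
    {"offset": [0, 0, 2.5], "roll": 0, "hand": 15},
    {"offset": [0, 0, 2.5], "roll": 0, "hand": 15},
  ],
)

```text
clock: 10.73
tool_pos: [0.4203, 0.0618, 0.0472]
orientation: [-180.0, -0.1, 2.2]
force: [-8.3, 2.5, 21.1]
opening: 0.029
```

Emit:
jog_arm(
  motion=[
    {"offset": [0, 0, -1], "roll": 0, "hand": 28},
    {"offset": [0, 0, -1], "roll": 0, "hand": 31},
    {"offset": [0, 0, -1], "roll": 0, "hand": 35},
    {"offset": [0, 0, -1], "roll": 0, "hand": 35},
    {"offset": [0, 0, -1], "roll": 0, "hand": 35},
    {"offset": [0, 0, -15], "roll": 0, "hand": 35},
    {"offset": [0, 0, -40], "roll": 0, "hand": 35},
    {"offset": [0, 0, -75], "roll": 0, "hand": 35},
    {"offset": [0, 0, -110], "roll": 0, "hand": 50},
    {"offset": [0, 0, -150], "roll": 0, "hand": 60},
    {"offset": [0, 0, -185], "roll": 0, "hand": 60},
    {"offset": [0, 0, -210], "roll": 0, "hand": 60},
    {"offset": [0, 0, -210], "roll": 0, "hand": 60},
  ],
)

```text
clock: 11.82
tool_pos: [0.4223, 0.0622, 0.2612]
orientation: [-179.8, -0.5, 2.2]
force: [0.3, 1.3, -0.2]
opening: 0.0586
```

```bash
python3 -c "
from u import *
s=snap('top')
h=hsv(s);H,S,V=h[...,0],h[...,1],h[...,2]
m=(S<35)&(V>90);m[:,:380]=0;m[:220]=0;m[330:]=0;m[:,560:]=0
for a,r,c in blobs(m,80): print(a,r[0],ray(s,r[0],.15))
x=np.hstack([cv2.resize(s['img'][240:330,240:400],None,fx=2.5,fy=2.5),cv2.resize(s['img'][225:315,400:560],None,fx=2.5,fy=2.5)])
cv2.imwrite('pics/t2.png',cv2.convertScaleAbs(x,alpha=1.7)[:,:,::-1])
goal((.49,-.248,.29,0))"
```

```text
214.0 (508.0, 273.5) [ 0.4744 -0.3716]
218.5 (446.5, 255.0) [ 0.5108 -0.2476]
t 11.87 tcp [0.4212 0.062  0.2584] rpy [-179.84   -0.3     2.18] F [-0.6 -0.3 -0.2] op 0.0593 j [ 35.  -5. -27.   0. -68.  57.]
-> (0.49, -0.248, 0.29, 0) offset [ 57.2 312.3 -32.1] roll 0.038
```

View pics/t2.png

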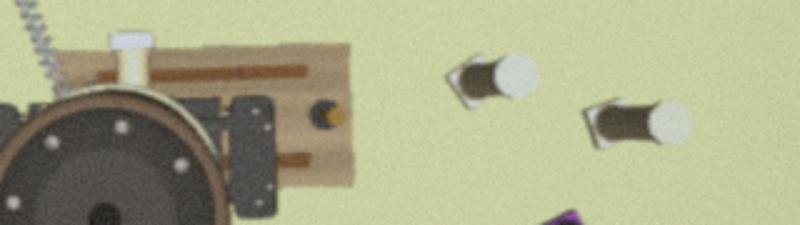

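The first stone lies in the left saddle. B and C have no room to tip where they stand, so I'll carry each to the open left area. First I'll look at their foot angles from above.

Emit:
jog_arm(
  motion=[
    {"offset": [57, 312, -32], "roll": 0.038, "hand": 60},
    {"offset": [57, 312, -32], "roll": 0.038, "hand": 60},
    {"offset": [57, 312, -32], "roll": 0.038, "hand": 60},
    {"offset": [57, 312, -32], "roll": 0.038, "hand": 60},
    {"offset": [57, 312, -32], "roll": 0.038, "hand": 60},
    {"offset": [57, 312, -32], "roll": 0.038, "hand": 60},
    {"offset": [57, 312, -32], "roll": 0.038, "hand": 60},
    {"offset": [57, 312, -32], "roll": 0.038, "hand": 60},
    {"offset": [57, 312, -32], "roll": 0.038, "hand": 60},
    {"offset": [57, 312, -32], "roll": 0.038, "hand": 60},
    {"offset": [57, 312, -32], "roll": 0.038, "hand": 60},
  ],
)

```text
clock: 12.78
tool_pos: [0.4879, -0.2482, 0.2862]
orientation: [-180.0, 0.1, -0.1]
force: [-1.2, 0.2, -0.4]
opening: 0.0603
```

```bash
python3 -c "
from u import *
s=snap('wrist','w4')
h=hsv(s);m=(h[...,1]<35)&(h[...,2]>100);m[265:]=0
for a,r,c in blobs(m,200): print(a,r[0],r[1],ray(s,r[0],.15))
print(proj(s,[.511,-.2476,.15]),proj(s,[.474,-.3716,.15]))
goal((.511,-.2476,.2,-52))
x=cv2.resize(s['img'][60:270,240:500],None,fx=3,fy=2.8);cv2.imwrite('pics/w4c.png',x[:,:,::-1])"
```

```text
1233.0 (468.0, 247.0) (34.0, 44.0) [ 0.4771 -0.3703]
718.0 (23.80912971496582, 231.7842559814453) (69.0535888671875, 12.754300117492676) [ 0.4901 -0.0163]
276.0 (12.5, 192.5) (13.0, 25.0) [ 0.5212 -0.0141]
1771.5 (312.92303466796875, 200.38461303710938) (55.47002029418945, 50.477718353271484) [ 0.5148 -0.2459]
330.0 (105.04061126708984, 87.93147277832031) (9.048376083374023, 43.88818359375) [ 0.5962 -0.0968]
[315.1744 205.2964] [469.2603 250.6769]
t 12.83 tcp [ 0.488  -0.2477  0.2867] rpy [-179.97    0.09   -0.  ] F [0.2 0.2 0.6] op 0.0599 j [ -6.   7. -11.  -0. -72.  96.]
-> (0.511, -0.2476, 0.2, -52) offset [23.1 -0.1 86.6] roll 0.9075
```

View pics/w4c.png

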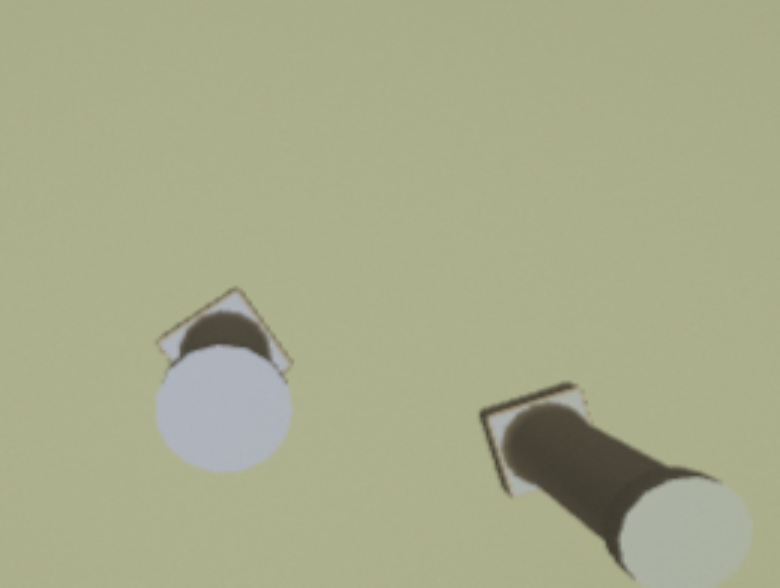

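B's cap is at (314,206) with its foot at yaw −55°. C's foot is at −72°.

Emit:
jog_arm(
  motion=[
    {"offset": [23, 0, 76], "roll": 0.96, "hand": 60},
    {"offset": [23, 0, 76], "roll": 0.96, "hand": 60},
    {"offset": [23, 0, 76], "roll": 0.96, "hand": 60},
    {"offset": [23, 0, 76], "roll": 0.96, "hand": 60},
    {"offset": [23, 0, 76], "roll": 0.96, "hand": 60},
    {"offset": [23, 0, 76], "roll": 0.96, "hand": 60},
    {"offset": [23, 0, 76], "roll": 0.96, "hand": 60},
    {"offset": [23, 0, 76], "roll": 0.96, "hand": 60},
    {"offset": [23, 0, 90], "roll": 0.96, "hand": 60},
    {"offset": [23, 0, 115], "roll": 0.96, "hand": 60},
    {"offset": [23, 0, 135], "roll": 0.96, "hand": 60},
    {"offset": [23, 0, 147], "roll": 0.96, "hand": 60},
    {"offset": [23, 0, 147], "roll": 0.96, "hand": 60},
    {"offset": [23, 0, 147], "roll": 0.96, "hand": 20},
    {"offset": [23, 0, 147], "roll": 0.96, "hand": 20},
    {"offset": [23, 0, 147], "roll": 0.96, "hand": 20},
    {"offset": [23, 0, 147], "roll": 0.96, "hand": 20},
    {"offset": [23, 0, 147], "roll": 0.96, "hand": 20},
    {"offset": [23, 0, 147], "roll": 0.96, "hand": 20},
    {"offset": [23, 0, 147], "roll": 0.96, "hand": 20},
  ],
)

```text
clock: 14.5
tool_pos: [0.512, -0.2486, 0.1415]
orientation: [-179.9, -0.1, -55.0]
force: [-0.9, 0.1, 5.9]
opening: 0.0354
```

```bash
python3 -c "
from u import *
goal((.511,-.2476,.30,-55),(.4225,.3335,.30,-45),(.4225,.3335,.1405,-45))"
```

```text
t 14.5 tcp [ 0.512  -0.2486  0.1415] rpy [-179.95   -0.08  -55.01] F [-0.9  0.1  5.9] op 0.0354 j [ -6.  15. -20.   0. -54.  41.]
-> (0.511, -0.2476, 0.3, -55) offset [  -1.2    0.1 -158.5] roll -0.0001
-> (0.4225, 0.3335, 0.3, -45) offset [-528.  -260.6 -159. ] roll -0.1747
-> (0.4225, 0.3335, 0.1405, -45) offset [-528.2 -260.5    0.5] roll -0.1747
```

Emit:
jog_arm(
  motion=[
    {"offset": [0, 0, -10], "roll": 0, "hand": 20},
    {"offset": [0, 0, -30], "roll": 0, "hand": 20},
    {"offset": [0, 0, -60], "roll": 0, "hand": 20},
    {"offset": [0, 0, -95], "roll": 0, "hand": 20},
    {"offset": [0, 0, -130], "roll": 0, "hand": 20},
    {"offset": [0, 0, -150], "roll": 0, "hand": 20},
    {"offset": [-10, -5, -160], "roll": 0, "hand": 20},
    {"offset": [-30, -15, -160], "roll": -0.02, "hand": 20},
    {"offset": [-57, -28, -160], "roll": -0.03, "hand": 20},
    {"offset": [-87, -43, -160], "roll": -0.04, "hand": 20},
    {"offset": [-117, -58, -160], "roll": -0.05, "hand": 20},
    {"offset": [-147, -73, -160], "roll": -0.06, "hand": 20},
    {"offset": [-177, -88, -160], "roll": -0.07, "hand": 20},
    {"offset": [-207, -102, -160], "roll": -0.08, "hand": 20},
    {"offset": [-237, -117, -160], "roll": -0.09, "hand": 20},
    {"offset": [-267, -132, -160], "roll": -0.1, "hand": 20},
    {"offset": [-297, -147, -160], "roll": -0.11, "hand": 20},
    {"offset": [-322, -159, -160], "roll": -0.12, "hand": 20},
    {"offset": [-340, -168, -160], "roll": -0.13, "hand": 20},
    {"offset": [-348, -172, -160], "roll": -0.14, "hand": 20},
  ],
)

```text
clock: 16.17
tool_pos: [0.4514, 0.1377, 0.2998]
orientation: [179.9, 0.1, -46.9]
force: [-0.9, 0.2, -2.3]
opening: 0.0352
```

```bash
python3 -c "
from u import *
goal((.4225,.3335,.30,-45),(.4225,.3335,.1415,-45))"
```

```text
t 16.17 tcp [0.4514 0.1377 0.2998] rpy [179.93   0.07 -46.85] F [-0.9  0.2 -2.3] op 0.0352 j [ 41.  -1. -18.  -0. -73.   2.]
-> (0.4225, 0.3335, 0.3, -45) offset [-162.7 -112.8   -0.2] roll -0.0323
-> (0.4225, 0.3335, 0.1415, -45) offset [-162.5 -113.   158.3] roll -0.0323
```

Emit:
jog_arm(
  motion=[
    {"offset": [-14, -10, 0], "roll": 0, "hand": 20},
    {"offset": [-37, -26, 0], "roll": -0.02, "hand": 20},
    {"offset": [-62, -43, 0], "roll": -0.03, "hand": 20},
    {"offset": [-87, -60, 0], "roll": -0.03, "hand": 20},
    {"offset": [-112, -77, 10], "roll": -0.03, "hand": 20},
    {"offset": [-135, -93, 25], "roll": -0.03, "hand": 20},
    {"offset": [-152, -105, 45], "roll": -0.03, "hand": 20},
    {"offset": [-162, -113, 70], "roll": -0.03, "hand": 20},
    {"offset": [-162, -113, 95], "roll": -0.03, "hand": 20},
    {"offset": [-162, -113, 120], "roll": -0.03, "hand": 20},
    {"offset": [-162, -113, 138], "roll": -0.03, "hand": 20},
    {"offset": [-162, -113, 148], "roll": -0.03, "hand": 20},
    {"offset": [-162, -113, 153], "roll": -0.03, "hand": 20},
    {"offset": [-162, -113, 156], "roll": -0.03, "hand": 20},
    {"offset": [-162, -113, 158], "roll": -0.03, "hand": 20},
    {"offset": [-162, -113, 158], "roll": -0.03, "hand": 20},
    {"offset": [-162, -113, 158], "roll": -0.03, "hand": 20},
  ],
)

```text
clock: 17.58
tool_pos: [0.4254, 0.3313, 0.1435]
orientation: [-179.9, 0.0, -45.3]
force: [0.2, 0.3, -2.8]
opening: 0.0354
```

Emit:
jog_arm(
  motion=[
    {"offset": [0, 0, 1.5], "roll": 0, "hand": 20},
    {"offset": [0, 0, 3], "roll": 0, "hand": 20},
    {"offset": [-7, 0, 3], "hand": 20, "roll": 0},
    {"offset": [-15, 0, 3], "hand": 20, "roll": 0},
    {"offset": [-22, 0, 3], "hand": 20, "roll": 0},
    {"offset": [-30, 0, 3], "hand": 20, "roll": 0},
    {"offset": [-37, 0, 4], "hand": 20, "roll": 0},
    {"offset": [-45, 0, 5], "hand": 20, "roll": 0},
    {"offset": [-52, 0, 6.5], "hand": 20, "roll": 0},
    {"offset": [-59, 0, 8.5], "hand": 20, "roll": 0},
    {"offset": [-66, 0, 11], "hand": 20, "roll": 0},
    {"offset": [-73, 0, 13.5], "hand": 20, "roll": 0},
  ],
)

```text
clock: 18.58
tool_pos: [0.3743, 0.3845, 0.131]
orientation: [-179.8, 0.0, -45.2]
force: [-1.0, 0.3, 4.2]
opening: 0.0349
```

Same signature as the first stone (force +4 to 5 N), so I'll continue the arc.

Emit:
jog_arm(
  motion=[
    {"offset": [-7, 0, 3], "hand": 20, "roll": 0},
    {"offset": [-13.6, 0, 6.4], "hand": 20, "roll": 0},
    {"offset": [-20, 0, 10], "hand": 20, "roll": 0},
    {"offset": [-26.4, 0, 14.3], "hand": 20, "roll": 0},
    {"offset": [-32.5, 0, 19], "hand": 20, "roll": 0},
    {"offset": [-38.3, 0, 23.4], "hand": 20, "roll": 0},
    {"offset": [-49, 0, 33.6], "hand": 20, "roll": 0},
    {"offset": [-59, 0, 45], "hand": 20, "roll": 0},
    {"offset": [-67.5, 0, 57], "hand": 20, "roll": 0},
    {"offset": [-71, 0, 64], "hand": 20, "roll": 0},
    {"offset": [-74.6, 0, 70.5], "hand": 20, "roll": 0},
    {"offset": [-80.4, 0, 84.4], "hand": 20, "roll": 0},
    {"offset": [-83, 0, 92], "hand": 20, "roll": 0},
    {"offset": [-84.7, 0, 99], "hand": 20, "roll": 0},
    {"offset": [-86, 0, 106], "hand": 20, "roll": 0},
    {"offset": [-87.5, 0, 111], "hand": 20, "roll": 0},
    {"offset": [-87.5, 0, 113], "hand": 20, "roll": 0},
  ],
)

```text
clock: 20.0
tool_pos: [0.3121, 0.4445, 0.0155]
orientation: [179.9, -0.0, -45.3]
force: [-5.8, -2.7, 20.4]
opening: 0.0352
```

Emit:
jog_arm(
  motion=[
    {"offset": [0, 0, 0], "hand": 42, "roll": 0},
    {"offset": [0, 0, 0], "hand": 50, "roll": 0},
    {"offset": [0, 0, 0], "hand": 55, "roll": 0},
    {"offset": [0, 0, 0], "hand": 60, "roll": 0},
    {"offset": [0, 0, -20], "hand": 60, "roll": 0},
    {"offset": [0, 0, -40], "hand": 60, "roll": 0},
    {"offset": [20, 0, -70], "hand": 60, "roll": 0},
    {"offset": [40, 0, -100], "hand": 60, "roll": 0},
    {"offset": [40, 0, -130], "hand": 60, "roll": 0},
    {"offset": [40, 0, -130], "hand": 60, "roll": 0},
    {"offset": [40, 0, -130], "hand": 60, "roll": 0},
  ],
)

```text
clock: 20.92
tool_pos: [0.341, 0.4174, 0.1483]
orientation: [-179.8, 0.1, -45.3]
force: [-0.7, -0.5, -0.5]
opening: 0.0598
```

```bash
cat >> u.py <<'E'
def lying(dx=0.0):
    """lying colonnette in the wrist view: ends from masks -> goal at mid shifted dx (m) along the shaft toward the cap"""
    s=snap("wrist","wl");h=hsv(s);m=(h[...,1]<42)&(h[...,2]>90);m[285:]=0;m[:,:240]=0;m[:,400:]=0
    c=np.vstack([c[:,0] for a,r,c in blobs(m,100)]);top=c[:,1].min()
    band=c[(c[:,1]>top+3)&(c[:,1]<top+20)];f=((band[:,0].min()+band[:,0].max())/2,top)
    sh=c[(c[:,1]>top+60)];print("foot px",f,"width",np.ptp(band[:,0]),"shaft x",[(sh[sh[:,1]==v][:,0].min(),sh[sh[:,1]==v][:,0].max()) for v in (top+80,250)])
    a=ray(s,f,.038);w=ctrl.get_obs()["orientation"][2]
    v=[(sh[sh[:,1]==k][:,0].min()+sh[sh[:,1]==k][:,0].max())/2 for k in (top+80,250)]
    d=ray(s,(v[1],250),.03)-ray(s,(v[0],top+80),.03);d/=np.linalg.norm(d)
    g=a+d*(.075+dx);yaw=np.degrees(np.arctan2(-d[1],-d[0]));print("end",a,"dir",d,"yaw",yaw)
    goal((*g,.022,yaw))
E
python3 -c "
from u import *
lying(0.0)"
```

```text
foot px (np.float64(318.0), np.int32(95)) width 54 shaft x [(np.int32(309), np.int32(327)), (np.int32(310), np.int32(326))]
end [0.4106 0.3458] dir [-0.7046  0.7096] yaw -45.20239565964928
t 20.97 tcp [0.3404 0.4166 0.1467] rpy [-179.91    0.06  -45.32] F [-0.1 -0.2 -0.9] op 0.0599 j [ 72.  12. -24.  -0. -54. -27.]
-> (np.float64(0.35779903202373964), np.float64(0.3990460981790339), 0.022, np.float64(-45.20239565964928)) offset [ 24.9   0.2 124.7] roll -0.002
```

Emit:
jog_arm(
  motion=[
    {"offset": [25, 0, 30], "roll": 0, "hand": 60},
    {"offset": [25, 0, 60], "roll": 0, "hand": 60},
    {"offset": [25, 0, 90], "roll": 0, "hand": 60},
    {"offset": [25, 0, 110], "roll": 0, "hand": 60},
    {"offset": [25, 0, 124], "roll": 0, "hand": 60},
    {"offset": [25, 0, 124.5], "roll": 0, "hand": 60},
    {"offset": [25, 0, 124.5], "roll": 0, "hand": 15},
    {"offset": [25, 0, 124.5], "roll": 0, "hand": 15},
    {"offset": [25, 0, 124.5], "roll": 0, "hand": 15},
    {"offset": [25, 0, 124.5], "roll": 0, "hand": 15},
    {"offset": [25, 0, 124.5], "roll": 0, "hand": 15},
    {"offset": [25, 0, 124.5], "roll": 0, "hand": 15},
    {"offset": [25, 0, 124.5], "roll": 0, "hand": 15},
    {"offset": [25, 0, 110], "roll": 0, "hand": 15},
    {"offset": [25, 0, 80], "roll": 0, "hand": 15},
    {"offset": [25, 0, 40], "roll": 0, "hand": 15},
    {"offset": [25, 0, 0], "roll": 0, "hand": 15},
    {"offset": [25, 0, -20], "roll": 0, "hand": 15},
    {"offset": [25, 0, -25], "roll": 0, "hand": 15},
    {"offset": [25, 0, -25], "roll": 0, "hand": 15},
  ],
)

```text
clock: 22.63
tool_pos: [0.358, 0.3994, 0.1726]
orientation: [-179.8, 0.1, -45.3]
force: [0.2, -0.3, -3.3]
opening: 0.029
```

```bash
python3 -c "
from u import *
goal((*cr(0,0),.165,2.2))"
```

```text
t 22.63 tcp [0.358  0.3994 0.1726] rpy [-179.83    0.09  -45.29] F [ 0.2 -0.3 -3.3] op 0.029 j [ 69.  11. -22.  -0. -57. -24.]
-> (np.float64(0.442), np.float64(0.0005), 0.165, 2.2) offset [342.6 221.    6.4] roll -0.8288
```

Emit:
jog_arm(
  motion=[
    {"offset": [17, 11, 0], "roll": -0.04, "hand": 15},
    {"offset": [42, 27, 0], "roll": -0.1, "hand": 15},
    {"offset": [69, 45, 0], "roll": -0.17, "hand": 15},
    {"offset": [97, 63, 0], "roll": -0.24, "hand": 15},
    {"offset": [125, 81, 0], "roll": -0.31, "hand": 15},
    {"offset": [153, 99, 0], "roll": -0.38, "hand": 15},
    {"offset": [181, 117, 0], "roll": -0.45, "hand": 15},
    {"offset": [209, 135, 0], "roll": -0.52, "hand": 15},
    {"offset": [237, 153, 0], "roll": -0.59, "hand": 15},
    {"offset": [265, 171, 2], "roll": -0.66, "hand": 15},
    {"offset": [290, 187, 4], "roll": -0.72, "hand": 15},
    {"offset": [314, 203, 6], "roll": -0.77, "hand": 15},
    {"offset": [332, 214, 6], "roll": -0.81, "hand": 15},
    {"offset": [342, 221, 6], "roll": -0.829, "hand": 15},
    {"offset": [342, 221, 6], "roll": -0.829, "hand": 15},
    {"offset": [342, 221, 6], "roll": -0.829, "hand": 15},
    {"offset": [342, 221, 6], "roll": -0.829, "hand": 15},
  ],
)

```text
clock: 24.05
tool_pos: [0.4407, 0.0003, 0.1639]
orientation: [180.0, 0.1, 2.2]
force: [0.1, 0.1, -2.6]
opening: 0.0295
```

```bash
python3 -c "
from u import *
goal((*cr(0,0),.048,2.2))"
```

```text
t 24.05 tcp [0.4407 0.0003 0.1639] rpy [179.97   0.13   2.16] F [ 0.1  0.1 -2.6] op 0.0295 j [ 26.   2. -34.  -0. -55.  66.]
-> (np.float64(0.442), np.float64(0.0005), 0.048, 2.2) offset [  1.6  -0.3 115.9] roll -0.0006
```

Emit:
jog_arm(
  motion=[
    {"offset": [1, 0, 20], "roll": 0, "hand": 15},
    {"offset": [1, 0, 44], "roll": 0, "hand": 15},
    {"offset": [1, 0, 66], "roll": 0, "hand": 15},
    {"offset": [1, 0, 84], "roll": 0, "hand": 15},
    {"offset": [1, 0, 95], "roll": 0, "hand": 15},
    {"offset": [1, 0, 102], "roll": 0, "hand": 15},
    {"offset": [1, 0, 107], "roll": 0, "hand": 15},
    {"offset": [1, 0, 111], "roll": 0, "hand": 15},
    {"offset": [1, 0, 114], "roll": 0, "hand": 15},
    {"offset": [1, 0, 116], "roll": 0, "hand": 15},
    {"offset": [1, 0, 117], "roll": 0, "hand": 15},
    {"offset": [1, 0, 118], "roll": 0, "hand": 15},
    {"offset": [1, 0, 118], "roll": 0, "hand": 15},
  ],
)

```text
clock: 25.13
tool_pos: [0.4426, 0.0004, 0.0472]
orientation: [-180.0, -0.0, 2.2]
force: [-0.5, 0.5, -1.6]
opening: 0.0291
```

Emit:
jog_arm(
  motion=[
    {"offset": [0, 0, 1], "roll": 0, "hand": 15},
    {"offset": [0, 0, 2], "roll": 0, "hand": 15},
    {"offset": [0, 0, 2], "roll": 0, "hand": 15},
  ],
)

```text
clock: 25.38
tool_pos: [0.4429, 0.0006, 0.0458]
orientation: [-180.0, -0.1, 2.2]
force: [-3.4, 2.4, 6.9]
opening: 0.0291
```

Seated. I'll release, rise and go over C.

Emit:
jog_arm(
  motion=[
    {"offset": [0, 0, 0], "roll": 0, "hand": 30},
    {"offset": [0, 0, 0], "roll": 0, "hand": 34},
    {"offset": [0, 0, 0], "roll": 0, "hand": 36},
    {"offset": [0, 0, 0], "roll": 0, "hand": 36},
    {"offset": [0, 0, -15], "roll": 0, "hand": 36},
    {"offset": [0, 0, -40], "roll": 0, "hand": 36},
    {"offset": [0, 0, -75], "roll": 0, "hand": 36},
    {"offset": [0, 0, -110], "roll": 0, "hand": 50},
    {"offset": [0, 0, -150], "roll": 0, "hand": 60},
    {"offset": [0, 0, -185], "roll": 0, "hand": 60},
    {"offset": [0, 0, -215], "roll": 0, "hand": 60},
    {"offset": [0, 0, -240], "roll": 0, "hand": 60},
    {"offset": [0, 0, -240], "roll": 0, "hand": 60},
  ],
)

```text
clock: 26.47
tool_pos: [0.4449, 0.0006, 0.2905]
orientation: [-179.9, -0.5, 2.3]
force: [1.5, 1.3, 0.2]
opening: 0.0597
```

```bash
python3 -c "
from u import *
goal((.455,-.3716,.285,0))"
```

```text
t 26.47 tcp [0.4449 0.0006 0.2905] rpy [-179.9    -0.5     2.25] F [1.5 1.3 0.2] op 0.0597 j [ 26.  -4. -22.   0. -72.  66.]
-> (0.455, -0.3716, 0.285, 0) offset [ -4.5 372.4   4.9] roll 0.0393
```

Emit:
jog_arm(
  motion=[
    {"offset": [-4, 372, 5], "roll": 0.04, "hand": 60},
    {"offset": [-4, 372, 5], "roll": 0.04, "hand": 60},
    {"offset": [-4, 372, 5], "roll": 0.04, "hand": 60},
    {"offset": [-4, 372, 5], "roll": 0.04, "hand": 60},
    {"offset": [-4, 372, 5], "roll": 0.04, "hand": 60},
    {"offset": [-4, 372, 5], "roll": 0.04, "hand": 60},
    {"offset": [-4, 372, 5], "roll": 0.04, "hand": 60},
    {"offset": [-4, 372, 5], "roll": 0.04, "hand": 60},
    {"offset": [-4, 372, 5], "roll": 0.04, "hand": 60},
    {"offset": [-4, 372, 5], "roll": 0.04, "hand": 60},
    {"offset": [-4, 372, 5], "roll": 0.04, "hand": 60},
    {"offset": [-4, 372, 5], "roll": 0.04, "hand": 60},
    {"offset": [-4, 372, 5], "roll": 0.04, "hand": 60},
  ],
)

```text
clock: 27.55
tool_pos: [0.4529, -0.3708, 0.28]
orientation: [-180.0, 0.0, -0.0]
force: [-0.2, 0.6, -0.4]
opening: 0.0603
```

```bash
python3 -c "
from u import *
s=snap('wrist','w5')
h=hsv(s);m=(h[...,1]<35)&(h[...,2]>100);m[265:]=0
for a,r,c in blobs(m,200): print(a,r[0],r[1],ray(s,r[0],.15))
print(proj(s,[.474,-.3716,.15]))
goal((.475,-.3716,.2,-72))
t=snap('top');h=hsv(t);m=(h[...,1]<35)&(h[...,2]>90);m[:,:380]=0;m[:220]=0;m[330:]=0;m[:,560:]=0
for a,r,c in blobs(m,80): print('top',a,r[0],ray(t,r[0],.15))"
```

```text
1676.5 (316.14617919921875, 210.16925048828125) (46.26495361328125, 46.8851318359375) [ 0.4735 -0.3709]
2496.0 (619.4999389648438, 209.49996948242188) (108.99998474121094, 38.99999237060547) [ 0.4739 -0.6028]
[317.0119 209.5413]
t 27.6 tcp [ 0.4531 -0.3705  0.2803] rpy [180.    -0.02   0.01] F [-0.4  0.2 -0.1] op 0.0599 j [-20.  11.  -7.  -0. -72. 110.]
-> (0.475, -0.3716, 0.2, -72) offset [21.9  1.  80.3] roll 1.2567
```

View pics/w5.png

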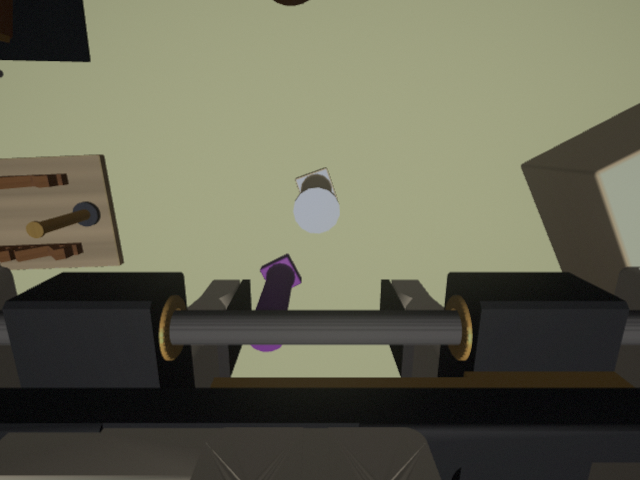

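C is unmoved, with its cap at (316,210). The purple decoy, with its foot at (281,275), clears the fingers.

Emit:
jog_arm(
  motion=[
    {"offset": [21, 1, 65], "roll": 1.257, "hand": 60},
    {"offset": [21, 1, 65], "roll": 1.257, "hand": 60},
    {"offset": [21, 1, 65], "roll": 1.257, "hand": 60},
    {"offset": [21, 1, 65], "roll": 1.257, "hand": 60},
    {"offset": [21, 1, 65], "roll": 1.257, "hand": 60},
    {"offset": [21, 1, 65], "roll": 1.257, "hand": 60},
    {"offset": [21, 1, 65], "roll": 1.257, "hand": 60},
    {"offset": [21, 1, 65], "roll": 1.257, "hand": 60},
    {"offset": [21, 1, 65], "roll": 1.257, "hand": 60},
    {"offset": [21, 1, 65], "roll": 1.257, "hand": 60},
    {"offset": [21, 1, 65], "roll": 1.257, "hand": 60},
    {"offset": [21, 1, 90], "roll": 1.257, "hand": 60},
    {"offset": [21, 1, 115], "roll": 1.257, "hand": 60},
    {"offset": [21, 1, 132], "roll": 1.257, "hand": 60},
    {"offset": [21, 1, 140], "roll": 1.257, "hand": 60},
    {"offset": [21, 1, 140], "roll": 1.257, "hand": 60},
    {"offset": [21, 1, 140], "roll": 1.257, "hand": 20},
    {"offset": [21, 1, 140], "roll": 1.257, "hand": 20},
    {"offset": [21, 1, 140], "roll": 1.257, "hand": 20},
    {"offset": [21, 1, 140], "roll": 1.257, "hand": 20},
  ],
)

```text
clock: 29.32
tool_pos: [0.4745, -0.3728, 0.1412]
orientation: [-179.9, -0.1, -72.1]
force: [0.2, 0.4, -1.1]
opening: 0.0387
```

Emit:
jog_arm(
  motion=[
    {"offset": [0, 0, 0], "roll": 0, "hand": 20},
    {"offset": [0, 0, 0], "roll": 0, "hand": 20},
    {"offset": [0, 0, 0], "roll": 0, "hand": 20},
    {"offset": [0, 0, 0], "roll": 0, "hand": 20},
    {"offset": [0, 0, -15], "roll": 0, "hand": 20},
    {"offset": [0, 0, -40], "roll": 0, "hand": 20},
    {"offset": [0, 0, -75], "roll": 0, "hand": 20},
    {"offset": [0, 0, -110], "roll": 0, "hand": 20},
    {"offset": [0, 0, -140], "roll": 0, "hand": 20},
    {"offset": [0, 0, -155], "roll": 0, "hand": 20},
    {"offset": [0, 0, -160], "roll": 0, "hand": 20},
  ],
)

```text
clock: 30.23
tool_pos: [0.4747, -0.3729, 0.303]
orientation: [-179.8, -0.2, -72.1]
force: [-0.0, -0.0, -2.7]
opening: 0.0348
```

```bash
python3 -c "
from u import *
goal((.46,-.05,.3,-60),(.4225,.3335,.30,-45))"
```

```text
t 30.23 tcp [ 0.4747 -0.3729  0.303 ] rpy [-179.81   -0.16  -72.09] F [-0.  -0.  -2.7] op 0.0348 j [-20.  12.  -3.   0. -75.  38.]
-> (0.46, -0.05, 0.3, -60) offset [-311.8  -85.3    2.4] roll -0.211
-> (0.4225, 0.3335, 0.3, -45) offset [-688.2 -167.6    1.6] roll -0.4727
```

Emit:
jog_arm(
  motion=[
    {"offset": [-12, -3, 0], "roll": 0, "hand": 20},
    {"offset": [-34, -8, 0], "roll": -0.02, "hand": 20},
    {"offset": [-64, -16, 0], "roll": -0.04, "hand": 20},
    {"offset": [-97, -24, 0], "roll": -0.06, "hand": 20},
    {"offset": [-130, -32, 0], "roll": -0.08, "hand": 20},
    {"offset": [-163, -40, 0], "roll": -0.1, "hand": 20},
    {"offset": [-196, -48, 0], "roll": -0.13, "hand": 20},
    {"offset": [-229, -56, 0], "roll": -0.15, "hand": 20},
    {"offset": [-262, -64, 0], "roll": -0.18, "hand": 20},
    {"offset": [-295, -72, 0], "roll": -0.2, "hand": 20},
    {"offset": [-328, -80, 0], "roll": -0.22, "hand": 20},
    {"offset": [-361, -88, 0], "roll": -0.25, "hand": 20},
    {"offset": [-394, -96, 0], "roll": -0.27, "hand": 20},
    {"offset": [-427, -104, 0], "roll": -0.3, "hand": 20},
    {"offset": [-460, -112, 0], "roll": -0.32, "hand": 20},
    {"offset": [-493, -120, 0], "roll": -0.34, "hand": 20},
    {"offset": [-526, -128, 0], "roll": -0.37, "hand": 20},
    {"offset": [-550, -134, 0], "roll": -0.39, "hand": 20},
    {"offset": [-564, -137, 0], "roll": -0.41, "hand": 20},
    {"offset": [-564, -137, 0], "roll": -0.41, "hand": 20},
  ],
)

```text
clock: 31.9
tool_pos: [0.4296, 0.2084, 0.2979]
orientation: [179.8, 0.0, -48.4]
force: [-0.2, 0.4, -3.8]
opening: 0.0351
```

```bash
python3 -c "
from u import *
goal((.4225,.3335,.30,-45),(.4225,.3335,.1405,-45))"
```

```text
t 31.9 tcp [0.4296 0.2084 0.2979] rpy [179.82   0.04 -48.38] F [-0.2  0.4 -3.8] op 0.0351 j [ 50.  -0. -17.  -0. -73.  -8.]
-> (0.4225, 0.3335, 0.3, -45) offset [-98.3 -77.8  -2.3] roll -0.0591
-> (0.4225, 0.3335, 0.1405, -45) offset [-98.2 -78.3 157.2] roll -0.0591
```

Emit:
jog_arm(
  motion=[
    {"offset": [-12, -9, 0], "roll": -0.02, "hand": 20},
    {"offset": [-32, -25, 0], "roll": -0.03, "hand": 20},
    {"offset": [-54, -43, 4], "roll": -0.06, "hand": 20},
    {"offset": [-76, -60, 14], "roll": -0.06, "hand": 20},
    {"offset": [-91, -72, 30], "roll": -0.06, "hand": 20},
    {"offset": [-98, -78, 52], "roll": -0.06, "hand": 20},
    {"offset": [-98, -78, 77], "roll": -0.06, "hand": 20},
    {"offset": [-98, -78, 102], "roll": -0.06, "hand": 20},
    {"offset": [-98, -78, 124], "roll": -0.06, "hand": 20},
    {"offset": [-98, -78, 140], "roll": -0.06, "hand": 20},
    {"offset": [-98, -78, 149], "roll": -0.06, "hand": 20},
    {"offset": [-98, -78, 154], "roll": -0.06, "hand": 20},
    {"offset": [-98, -78, 156], "roll": -0.06, "hand": 20},
    {"offset": [-98, -78, 157], "roll": -0.06, "hand": 20},
    {"offset": [-98, -78, 157], "roll": -0.06, "hand": 20},
  ],
)

```text
clock: 33.15
tool_pos: [0.4249, 0.3317, 0.1438]
orientation: [-179.9, 0.0, -45.2]
force: [-0.3, 0.0, -2.1]
opening: 0.0353
```

Emit:
jog_arm(
  motion=[
    {"offset": [0, 0, 1.5], "roll": 0, "hand": 20},
    {"offset": [0, 0, 3], "roll": 0, "hand": 20},
    {"offset": [-7, 0, 3], "hand": 20, "roll": 0},
    {"offset": [-15, 0, 3], "hand": 20, "roll": 0},
    {"offset": [-22, 0, 3], "hand": 20, "roll": 0},
    {"offset": [-30, 0, 3], "hand": 20, "roll": 0},
    {"offset": [-37, 0, 4], "hand": 20, "roll": 0},
    {"offset": [-45, 0, 5], "hand": 20, "roll": 0},
    {"offset": [-52, 0, 6.5], "hand": 20, "roll": 0},
    {"offset": [-59, 0, 8.5], "hand": 20, "roll": 0},
    {"offset": [-66, 0, 11], "hand": 20, "roll": 0},
    {"offset": [-73, 0, 13.5], "hand": 20, "roll": 0},
  ],
)

```text
clock: 34.15
tool_pos: [0.373, 0.3846, 0.1306]
orientation: [-179.8, 0.0, -45.1]
force: [-1.5, 0.4, 4.7]
opening: 0.0353
```

Emit:
jog_arm(
  motion=[
    {"offset": [-7, 0, 3], "hand": 20, "roll": 0},
    {"offset": [-13.6, 0, 6.4], "hand": 20, "roll": 0},
    {"offset": [-20, 0, 10], "hand": 20, "roll": 0},
    {"offset": [-26.4, 0, 14.3], "hand": 20, "roll": 0},
    {"offset": [-32.5, 0, 19], "hand": 20, "roll": 0},
    {"offset": [-38.3, 0, 23.4], "hand": 20, "roll": 0},
    {"offset": [-49, 0, 33.6], "hand": 20, "roll": 0},
    {"offset": [-59, 0, 45], "hand": 20, "roll": 0},
    {"offset": [-67.5, 0, 57], "hand": 20, "roll": 0},
    {"offset": [-71, 0, 64], "hand": 20, "roll": 0},
    {"offset": [-74.6, 0, 70.5], "hand": 20, "roll": 0},
    {"offset": [-80.4, 0, 84.4], "hand": 20, "roll": 0},
    {"offset": [-83, 0, 92], "hand": 20, "roll": 0},
    {"offset": [-84.7, 0, 99], "hand": 20, "roll": 0},
    {"offset": [-86, 0, 106], "hand": 20, "roll": 0},
    {"offset": [-87.5, 0, 110], "hand": 20, "roll": 0},
    {"offset": [-87.5, 0, 112], "hand": 20, "roll": 0},
  ],
)

```text
clock: 35.57
tool_pos: [0.3113, 0.4448, 0.0169]
orientation: [179.9, -0.0, -45.2]
force: [-1.3, 0.8, 0.6]
opening: 0.0353
```

Emit:
jog_arm(
  motion=[
    {"offset": [0, 0, 0], "hand": 42, "roll": 0},
    {"offset": [0, 0, 0], "hand": 50, "roll": 0},
    {"offset": [0, 0, 0], "hand": 55, "roll": 0},
    {"offset": [0, 0, 0], "hand": 60, "roll": 0},
    {"offset": [0, 0, -20], "hand": 60, "roll": 0},
    {"offset": [0, 0, -40], "hand": 60, "roll": 0},
    {"offset": [20, 0, -70], "hand": 60, "roll": 0},
    {"offset": [40, 0, -100], "hand": 60, "roll": 0},
    {"offset": [40, 0, -130], "hand": 60, "roll": 0},
    {"offset": [40, 0, -130], "hand": 60, "roll": 0},
    {"offset": [40, 0, -130], "hand": 60, "roll": 0},
  ],
)

```text
clock: 36.48
tool_pos: [0.3403, 0.4177, 0.15]
orientation: [-179.7, 0.1, -45.2]
force: [0.3, 0.1, -0.7]
opening: 0.06
```

```bash
python3 -c "
from u import *
lying(0.02)"
```

```text
foot px (np.float64(318.5), np.int32(96)) width 53 shaft x [(np.int32(311), np.int32(328)), (np.int32(310), np.int32(326))]
end [0.4096 0.3464] dir [-0.6922  0.7217] yaw -46.196655465481946
t 36.53 tcp [0.3397 0.4169 0.1484] rpy [-179.9     0.07  -45.2 ] F [-0.2  0.1 -1. ] op 0.06 j [ 72.  12. -24.  -0. -54. -27.]
-> (np.float64(0.3438422262898246), np.float64(0.41491501949852305), 0.022, np.float64(-46.196655465481946)) offset [  4.5  -1.3 126.4] roll 0.0174
```

Emit:
jog_arm(
  motion=[
    {"offset": [4, -1, 30], "roll": 0, "hand": 60},
    {"offset": [4, -1, 60], "roll": 0, "hand": 60},
    {"offset": [4, -1, 90], "roll": 0.01, "hand": 60},
    {"offset": [4, -1, 112], "roll": 0.01, "hand": 60},
    {"offset": [4, -1, 126], "roll": 0.01, "hand": 60},
    {"offset": [4, -1, 126], "roll": 0.01, "hand": 60},
    {"offset": [4, -1, 126], "roll": 0.01, "hand": 15},
    {"offset": [4, -1, 126], "roll": 0.01, "hand": 15},
    {"offset": [4, -1, 126], "roll": 0.01, "hand": 15},
    {"offset": [4, -1, 126], "roll": 0.01, "hand": 15},
    {"offset": [4, -1, 126], "roll": 0.01, "hand": 15},
    {"offset": [4, -1, 126], "roll": 0.01, "hand": 15},
    {"offset": [4, -1, 126], "roll": 0.01, "hand": 15},
    {"offset": [4, -1, 110], "roll": 0.01, "hand": 15},
    {"offset": [4, -1, 80], "roll": 0.01, "hand": 15},
    {"offset": [4, -1, 40], "roll": 0.01, "hand": 15},
    {"offset": [4, -1, 0], "roll": 0.01, "hand": 15},
    {"offset": [4, -1, -20], "roll": 0.01, "hand": 15},
    {"offset": [4, -1, -25], "roll": 0.01, "hand": 15},
    {"offset": [4, -1, -25], "roll": 0.01, "hand": 15},
  ],
)

```text
clock: 38.2
tool_pos: [0.3432, 0.4152, 0.174]
orientation: [-179.8, 0.1, -45.7]
force: [-1.2, -0.3, -3.7]
opening: 0.0292
```

```bash
python3 -c "
from u import *
goal((*cr(-.02,-.062),.17,2.2))"
```

```text
t 38.2 tcp [0.3432 0.4152 0.174 ] rpy [-179.84    0.1   -45.74] F [-1.2 -0.3 -3.7] op 0.0292 j [ 71.  11. -22.  -0. -57. -27.]
-> (np.float64(0.42439478583521384), np.float64(-0.06222205699920891), 0.17, 2.2) offset [398.6 275.1   2.5] roll -0.8368
```

Emit:
jog_arm(
  motion=[
    {"offset": [14, 10, 0], "roll": -0.03, "hand": 15},
    {"offset": [36, 25, 0], "roll": -0.08, "hand": 15},
    {"offset": [62, 43, 0], "roll": -0.13, "hand": 15},
    {"offset": [88, 61, 0], "roll": -0.18, "hand": 15},
    {"offset": [114, 79, 0], "roll": -0.24, "hand": 15},
    {"offset": [140, 97, 0], "roll": -0.3, "hand": 15},
    {"offset": [166, 115, 0], "roll": -0.35, "hand": 15},
    {"offset": [192, 133, 0], "roll": -0.4, "hand": 15},
    {"offset": [218, 150, 0], "roll": -0.46, "hand": 15},
    {"offset": [244, 168, 0], "roll": -0.51, "hand": 15},
    {"offset": [270, 186, 0], "roll": -0.57, "hand": 15},
    {"offset": [296, 204, 0], "roll": -0.63, "hand": 15},
    {"offset": [322, 222, 0], "roll": -0.68, "hand": 15},
    {"offset": [348, 240, 2], "roll": -0.73, "hand": 15},
    {"offset": [371, 256, 2], "roll": -0.78, "hand": 15},
    {"offset": [388, 268, 2], "roll": -0.82, "hand": 15},
    {"offset": [398, 275, 2], "roll": -0.837, "hand": 15},
    {"offset": [398, 275, 2], "roll": -0.837, "hand": 15},
    {"offset": [398, 275, 2], "roll": -0.837, "hand": 15},
    {"offset": [398, 275, 2], "roll": -0.837, "hand": 15},
  ],
)

```text
clock: 39.87
tool_pos: [0.423, -0.0623, 0.1692]
orientation: [180.0, 0.1, 2.2]
force: [-0.2, -0.3, -2.7]
opening: 0.0292
```

```bash
python3 -c "
from u import *
s=snap('wrist','w6')
goal((*cr(-.02,-.062),.048,2.2))
print(proj(s,[*cr(0,.11),.09]),proj(s,[*cr(0,-.11),.095]))"
```

```text
t 39.92 tcp [ 0.4233 -0.062   0.1696] rpy [179.99   0.11   2.21] F [ 0.1  0.3 -1.8] op 0.0293 j [ 18.   0. -34.  -0. -55.  74.]
-> (np.float64(0.42439478583521384), np.float64(-0.06222205699920891), 0.048, 2.2) offset [  1.3   0.2 121.6] roll 0.0002
[ 42.8067 223.217 ] [393.8736 224.6545]
```

View pics/w6.png

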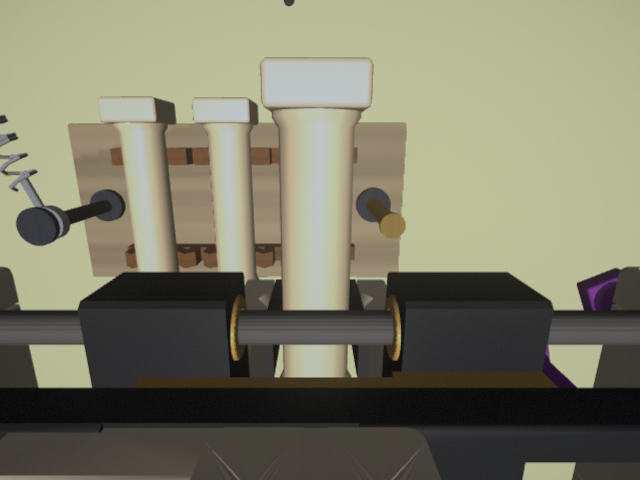

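Stones one and two are seated. The post cap at (392,225) matches the prediction, so I'll lower the third.

Emit:
jog_arm(
  motion=[
    {"offset": [1, 0, 22], "roll": 0, "hand": 15},
    {"offset": [1, 0, 48], "roll": 0, "hand": 15},
    {"offset": [1, 0, 70], "roll": 0, "hand": 15},
    {"offset": [1, 0, 88], "roll": 0, "hand": 15},
    {"offset": [1, 0, 98], "roll": 0, "hand": 15},
    {"offset": [1, 0, 105], "roll": 0, "hand": 15},
    {"offset": [1, 0, 110], "roll": 0, "hand": 15},
    {"offset": [1, 0, 114], "roll": 0, "hand": 15},
    {"offset": [1, 0, 117], "roll": 0, "hand": 15},
    {"offset": [1, 0, 119], "roll": 0, "hand": 15},
    {"offset": [1, 0, 121], "roll": 0, "hand": 15},
    {"offset": [1, 0, 122], "roll": 0, "hand": 15},
    {"offset": [1, 0, 122], "roll": 0, "hand": 15},
  ],
)

```text
clock: 41.0
tool_pos: [0.425, -0.0623, 0.0486]
orientation: [-180.0, -0.0, 2.2]
force: [-0.0, -0.1, -2.8]
opening: 0.0293
```

Emit:
jog_arm(
  motion=[
    {"offset": [0, 0, 1], "roll": 0, "hand": 15},
    {"offset": [0, 0, 2], "roll": 0, "hand": 15},
    {"offset": [0, 0, 2.5], "roll": 0, "hand": 15},
    {"offset": [0, 0, 2.5], "roll": 0, "hand": 15},
  ],
)

```text
clock: 41.33
tool_pos: [0.4251, -0.0622, 0.0462]
orientation: [-180.0, -0.0, 2.2]
force: [-0.6, 0.7, 0.2]
opening: 0.0294
```

Emit:
jog_arm(
  motion=[
    {"offset": [0, 0, 0.6], "roll": 0, "hand": 15},
    {"offset": [0, 0, 0.6], "roll": 0, "hand": 30},
    {"offset": [0, 0, 0.6], "roll": 0, "hand": 33},
    {"offset": [0, 0, 0.6], "roll": 0, "hand": 35},
    {"offset": [0, 0, 0.6], "roll": 0, "hand": 35},
    {"offset": [0, 0, -15], "roll": 0, "hand": 35},
    {"offset": [0, 0, -40], "roll": 0, "hand": 35},
    {"offset": [0, 0, -75], "roll": 0, "hand": 35},
    {"offset": [0, 0, -110], "roll": 0, "hand": 50},
    {"offset": [0, 0, -150], "roll": 0, "hand": 60},
    {"offset": [0, 0, -185], "roll": 0, "hand": 60},
    {"offset": [0, 0, -200], "roll": 0, "hand": 60},
    {"offset": [0, 0, -200], "roll": 0, "hand": 60},
  ],
)

```text
clock: 42.42
tool_pos: [0.4271, -0.062, 0.2505]
orientation: [-179.9, -0.5, 2.3]
force: [0.3, -0.3, -0.2]
opening: 0.0588
```

```bash
python3 -c "
from u import *
goal((.64,-.05,.25,-13))"
```

```text
t 42.42 tcp [ 0.4271 -0.062   0.2505] rpy [-179.94   -0.45    2.25] F [ 0.3 -0.3 -0.2] op 0.0588 j [ 18.  -4. -27.   0. -66.  74.]
-> (0.64, -0.05, 0.25, -13) offset [213.2  -3.7   2.1] roll 0.2662
```

Emit:
jog_arm(
  motion=[
    {"offset": [193, 0, 2], "roll": 0.27, "hand": 60},
    {"offset": [193, 0, 2], "roll": 0.27, "hand": 60},
    {"offset": [193, 0, 2], "roll": 0.27, "hand": 60},
    {"offset": [193, 0, 2], "roll": 0.27, "hand": 60},
    {"offset": [193, 0, 2], "roll": 0.27, "hand": 60},
    {"offset": [193, 0, 2], "roll": 0.27, "hand": 60},
    {"offset": [193, 0, 2], "roll": 0.27, "hand": 60},
    {"offset": [193, 0, 2], "roll": 0.27, "hand": 60},
    {"offset": [193, 0, 2], "roll": 0.27, "hand": 60},
  ],
)

```text
clock: 43.17
tool_pos: [0.6169, -0.0549, 0.2439]
orientation: [180.0, 0.0, -13.2]
force: [0.0, 0.5, 0.2]
opening: 0.0602
```

```bash
python3 -c "
from u import *
s=snap('wrist','w7')
goal((.665,-.051,.1,-13))
h=hsv(s);H,S,V=h[...,0],h[...,1],h[...,2]
m=(H>4)&(H<22)&(S>90)&(V>40);m[265:]=0
for a,r,c in blobs(m,300):
  b=cv2.boxPoints(r);print(a,r,ray(s,r[0],.046),[ray(s,q,.046).round(4).tolist() for q in b])
m=((H<8)|(H>172))&(S>140)&(V>40);m[265:]=0
for a,r,c in blobs(m,100): print('red',a,r)
"
```

```text
t 43.22 tcp [ 0.617  -0.0548  0.2444] rpy [-179.99   -0.01  -13.24] F [ 1.2 -0.4  1. ] op 0.0598 j [ 13.  15.  -6.  -0. -69.  64.]
-> (0.665, -0.051, 0.1, -13) offset [ 45.8 -14.7 144.4] roll -0.0042
2565.5 ((299.7548522949219, 166.8163299560547), (90.09770965576172, 30.54717445373535), 88.5497817993164) [ 0.6679 -0.0516] [[0.7093, -0.0468], [0.7037, -0.0735], [0.6237, -0.0569], [0.6297, -0.0283]]
6848.5 ((595.0, 52.5), (105.0, 88.0), 90.0) [ 0.7032 -0.3205] [[0.7518, -0.2865], [0.7351, -0.3574], [0.6512, -0.3569], [0.6691, -0.2811]]
red 232.0 ((34.0, 257.0), (34.0, 14.0), -0.0)
```

View pics/w7.png

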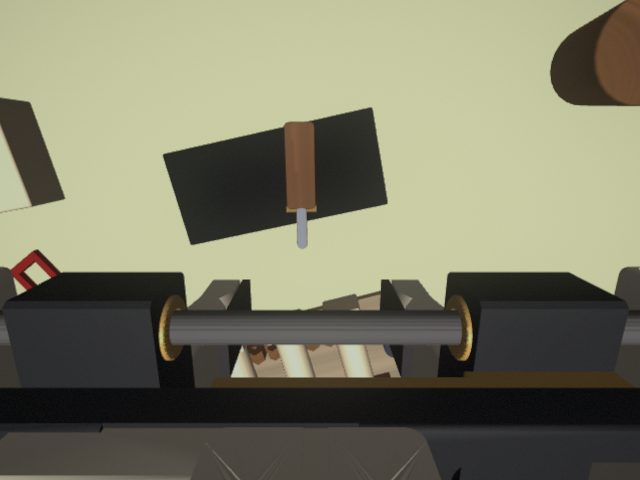

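The handle centre is at px (300,167), which gives (0.667,−0.0515) with axis about −12.5°. The sizes match, so I'll grip it.

```bash
python3 -c "
from u import *
goal((.6665,-.0515,.1,-12.5),(.6665,-.0515,.019,-12.5))"
```

```text
t 43.22 tcp [ 0.617  -0.0548  0.2444] rpy [-179.99   -0.01  -13.24] F [ 1.2 -0.4  1. ] op 0.0598 j [ 13.  15.  -6.  -0. -69.  64.]
-> (0.6665, -0.0515, 0.1, -12.5) offset [ 47.4 -14.6 144.4] roll -0.0129
-> (0.6665, -0.0515, 0.019, -12.5) offset [ 47.4 -14.5 225.4] roll -0.0129
```

Emit:
jog_arm(
  motion=[
    {"offset": [20, -6, 40], "roll": -0.013, "hand": 60},
    {"offset": [40, -12, 75], "roll": -0.013, "hand": 60},
    {"offset": [47, -14.5, 110], "roll": -0.013, "hand": 60},
    {"offset": [47, -14.5, 140], "roll": -0.013, "hand": 60},
    {"offset": [47, -14.5, 170], "roll": -0.013, "hand": 60},
    {"offset": [47, -14.5, 195], "roll": -0.013, "hand": 60},
    {"offset": [47, -14.5, 213], "roll": -0.013, "hand": 60},
    {"offset": [47, -14.5, 222], "roll": -0.013, "hand": 60},
    {"offset": [47, -14.5, 225], "roll": -0.013, "hand": 60},
    {"offset": [47, -14.5, 225], "roll": -0.013, "hand": 60},
    {"offset": [47, -14.5, 225], "roll": -0.013, "hand": 12},
    {"offset": [47, -14.5, 225], "roll": -0.013, "hand": 12},
    {"offset": [47, -14.5, 225], "roll": -0.013, "hand": 12},
    {"offset": [47, -14.5, 225], "roll": -0.013, "hand": 12},
    {"offset": [47, -14.5, 225], "roll": -0.013, "hand": 12},
    {"offset": [47, -14.5, 225], "roll": -0.013, "hand": 12},
    {"offset": [47, -14.5, 225], "roll": -0.013, "hand": 12},
    {"offset": [47, -14.5, 225], "roll": -0.013, "hand": 12},
  ],
)

```text
clock: 44.72
tool_pos: [0.6671, -0.0515, 0.0196]
orientation: [-180.0, -0.0, -12.5]
force: [-1.3, -0.2, 5.3]
opening: 0.0277
```

```bash
python3 -c "
from u import *
goal((.6665,-.0515,.15,-12.5))"
```

```text
t 44.72 tcp [ 0.6671 -0.0515  0.0196] rpy [-180.     -0.02  -12.49] F [-1.3 -0.2  5.3] op 0.0277 j [ 12.  31. -14.   0. -45.  65.]
-> (0.6665, -0.0515, 0.15, -12.5) offset [  -0.5    0.2 -130.4] roll 0.0001
```

```bash
python3 -c "
from u import *
C={n:snap(n) for n in('top','side')}
for n in ('top','side'):
  s=C[n]
  for src,im in (('old',cv2.imread(f'pics/{n}0.png')[:,:,::-1]),('now',s['img'])):
    h=cv2.cvtColor(cv2.resize(im,None,fx=4,fy=4,interpolation=cv2.INTER_CUBIC),cv2.COLOR_RGB2HSV).astype(int)
    m=((h[...,0]<10)|(h[...,0]>172))&(h[...,1]>120)&(h[...,2]>40)
    k=np.zeros_like(m)
    if n=='top': k[150*4:260*4,180*4:280*4]=1
    else: k[180*4:220*4,300*4:360*4]=1
    m=(m&k).astype(np.uint8)
    cs,hi=cv2.findContours(m,cv2.RETR_CCOMP,cv2.CHAIN_APPROX_NONE)
    for c,q in zip(cs,hi[0]):
      a=cv2.contourArea(c)
      if a>40:
        r=cv2.minAreaRect(c);p=(np.array(r[0])-1.5)/4;M=cv2.moments(c);p=(np.array([M['m10'],M['m01']])/M['m00']-1.5)/4
        print(n,src,'hole' if q[3]>=0 else 'outer',a/16,p.round(2),np.round(np.array(r[1])/4,1),ray(s,p,.084), ray(s,p,.084)-cr(0,.11))
piv=cr(0,.11);print(piv)
"
```

```text
top old outer 264.625 [232.64 202.84] [34.  14.3] [0.6221 0.1934] [0.1843 0.083 ]
top old hole 103.59375 [231.71 198.19] [10.7 11.1] [0.6321 0.1956] [0.1944 0.0852]
side old outer 109.34375 [330.82 199.63] [ 7.6 26.9] [0.6186 0.1912] [0.1808 0.0808]
side old hole 20.4375 [335.11 198.63] [5.1 5.1] [0.6312 0.1938] [0.1934 0.0834]
side now outer 109.34375 [330.8  199.64] [ 7.6 27. ] [0.6185 0.1912] [0.1807 0.0808]
side now hole 20.4375 [335.12 198.62] [5.1 5.1] [0.6313 0.1939] [0.1935 0.0835]
[0.4378 0.1104]
```

Both cameras agree on the eye: (0.632,0.195), 212 mm from the pivot, swing about 1.94 rad. I'll lift the puller and move above it.

```bash
python3 -c "
from u import *
goal((.6671,-.0515,.15,-12.5),(.7008,.2249,.15,23.5))"
```

```text
t 44.82 tcp [ 0.6671 -0.0515  0.0195] rpy [180.    -0.02 -12.49] F [-2.2 -1.   5.7] op 0.0278 j [ 12.  31. -14.   0. -45.  65.]
-> (0.6671, -0.0515, 0.15, -12.5) offset [   0.1    0.  -130.5] roll 0.0002
-> (0.7008, 0.2249, 0.15, 23.5) offset [ -26.8 -277.1 -130.5] roll -0.6282
```

Emit:
jog_arm(
  motion=[
    {"offset": [0, 0, -10], "roll": 0, "hand": 12},
    {"offset": [0, 0, -30], "roll": 0, "hand": 12},
    {"offset": [0, 0, -60], "roll": 0, "hand": 12},
    {"offset": [0, 0, -90], "roll": 0, "hand": 12},
    {"offset": [0, 0, -115], "roll": 0, "hand": 12},
    {"offset": [0, 0, -130], "roll": 0, "hand": 12},
    {"offset": [0, 0, -130], "roll": 0, "hand": 12},
    {"offset": [0, 0, -130], "roll": 0, "hand": 12},
  ],
)

```text
clock: 45.48
tool_pos: [0.6671, -0.0512, 0.15]
orientation: [-179.9, -0.1, -12.5]
force: [0.5, -0.4, -2.5]
opening: 0.028
```

```bash
python3 -c "
from u import *
goal((.7008,.2249,.15,23.5))"
```

```text
t 45.48 tcp [ 0.6671 -0.0512  0.15  ] rpy [-179.93   -0.08  -12.52] F [ 0.5 -0.4 -2.5] op 0.028 j [ 12.  23.  -7.  -0. -60.  65.]
-> (0.7008, 0.2249, 0.15, 23.5) offset [ -26.9 -276.9    0.3] roll -0.6286
```

Emit:
jog_arm(
  motion=[
    {"offset": [-2, -20, 0], "roll": -0.05, "hand": 12},
    {"offset": [-4, -45, 0], "roll": -0.1, "hand": 12},
    {"offset": [-7, -70, 0], "roll": -0.16, "hand": 12},
    {"offset": [-9, -95, 0], "roll": -0.22, "hand": 12},
    {"offset": [-12, -120, 0], "roll": -0.27, "hand": 12},
    {"offset": [-14, -145, 0], "roll": -0.33, "hand": 12},
    {"offset": [-16, -170, 0], "roll": -0.38, "hand": 12},
    {"offset": [-19, -195, 0], "roll": -0.44, "hand": 12},
    {"offset": [-21, -220, 0], "roll": -0.5, "hand": 12},
    {"offset": [-24, -245, 0], "roll": -0.56, "hand": 12},
    {"offset": [-26, -265, 0], "roll": -0.6, "hand": 12},
    {"offset": [-27, -277, 0], "roll": -0.629, "hand": 12},
    {"offset": [-27, -277, 0], "roll": -0.629, "hand": 12},
    {"offset": [-27, -277, 0], "roll": -0.629, "hand": 12},
    {"offset": [-27, -277, 0], "roll": -0.629, "hand": 12},
  ],
)

```text
clock: 46.73
tool_pos: [0.7002, 0.224, 0.1485]
orientation: [180.0, 0.1, 23.5]
force: [1.1, -0.3, -1.5]
opening: 0.028
```

```bash
python3 -c "
from u import *
s=snap('side')
o=ctrl.get_obs();p=o['tool_pos'];w=np.radians(o['orientation'][2]);d=np.array([np.cos(w),np.sin(w)])
pin=p[:2]-.075*d
print('pin',pin)
goal((.7008,.2249,.12,23.5),(.7008,.2249,.0846,23.5))
u=p[2]-.0156
print('pin end px',proj(s,[*pin,u+.002]),'pin top',proj(s,[*pin,u+.031]))
x=cv2.resize(s['img'][110:230,280:440],None,fx=5,fy=5,interpolation=cv2.INTER_CUBIC);cv2.imwrite('pics/s2.png',x[:,:,::-1])"
```

```text
pin [0.6315 0.1939]
t 46.78 tcp [0.7003 0.2238 0.1487] rpy [179.99   0.05  23.45] F [ 0.4 -0.8 -1.7] op 0.0278 j [ 33.  29.   3.  -0. -64.  81.]
-> (0.7008, 0.2249, 0.12, 23.5) offset [ 0.9 -0.8 28.7] roll -0.0008
-> (0.7008, 0.2249, 0.0846, 23.5) offset [ 0.9 -0.9 64.1] roll -0.0008
pin end px [335.9831 181.5806] pin top [336.4412 171.5415]
```

View pics/s2.png

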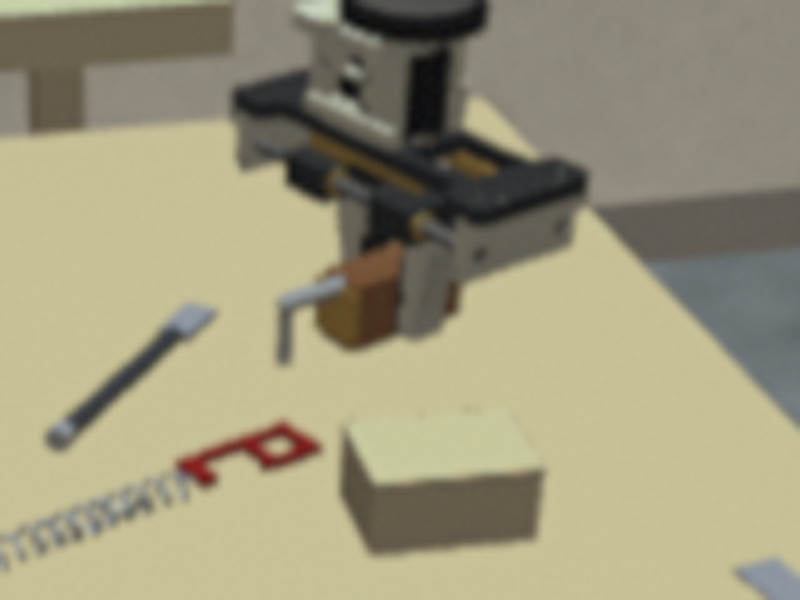

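The pin end in the picture is at (336.8,182.4), against (336.0,181.6) predicted, so alignment is within 2 mm. I'll lower it into the eye.

Emit:
jog_arm(
  motion=[
    {"offset": [0, -1, 12], "roll": 0, "hand": 12},
    {"offset": [0, -1, 24], "roll": 0, "hand": 12},
    {"offset": [0, -1, 34], "roll": 0, "hand": 12},
    {"offset": [0, -1, 42], "roll": 0, "hand": 12},
    {"offset": [0, -1, 49], "roll": 0, "hand": 12},
    {"offset": [0, -1, 55], "roll": 0, "hand": 12},
    {"offset": [0, -1, 60], "roll": 0, "hand": 12},
    {"offset": [0, -1, 64], "roll": 0, "hand": 12},
    {"offset": [0, -1, 64], "roll": 0, "hand": 12},
    {"offset": [0, -1, 64], "roll": 0, "hand": 12},
  ],
)

```text
clock: 47.62
tool_pos: [0.7001, 0.2258, 0.085]
orientation: [180.0, 0.0, 23.5]
force: [-0.4, 0.4, -1.3]
opening: 0.0277
```

```bash
cat >> u.py <<'E'
def spring():
    """eye from the side view (hole or outer red blob) about the pivot"""
    s=snap("side");h=cv2.cvtColor(cv2.resize(s["img"],None,fx=4,fy=4,interpolation=cv2.INTER_CUBIC),cv2.COLOR_RGB2HSV).astype(int)
    m=(((h[...,0]<7)|(h[...,0]>172))&(h[...,1]>150)&(h[...,2]>40)).astype(np.uint8);m[:,:1000]=0;m[:,1700:]=0;m[:700]=0;m[1400:]=0
    cs,hi=cv2.findContours(m,cv2.RETR_CCOMP,cv2.CHAIN_APPROX_NONE)
    for c,q in zip(cs,hi[0]):
        if cv2.contourArea(c)>100:
            M=cv2.moments(c);p=(np.array([M["m10"],M["m01"]])/M["m00"]-1.5)/4;d=ray(s,p,.084)-cr(0,.11)
            print("hole" if q[3]>=0 else "outer",cv2.contourArea(c)/16,p.round(1),"xy",ray(s,p,.084),"r",np.linalg.norm(d),"swing",np.radians(np.degrees(np.arctan2(d[1],d[0]))+90-CY))
    return s
def tgt(sw,r,z=.0846,k=.075):
    """tcp pose with pin at pivot radius r, swing sw(rad)"""
    a=sw+np.radians(-90+CY);d=np.array([np.cos(a),np.sin(a)]);return (*(cr(0,.11)+d*(r+k)),z,np.degrees(a))
E
python3 -c "
from u import *
goal(tgt(1.93,.213),tgt(1.93,.254));spring()"
```

```text
t 47.62 tcp [0.7001 0.2258 0.085 ] rpy [179.99   0.01  23.54] F [-0.4  0.4 -1.3] op 0.0277 j [ 33.  32.  -1.   0. -57.  81.]
-> (np.float64(0.7033112067766907), np.float64(0.22193468707112884), 0.0846, np.float64(22.780854460248882)) offset [1.4 4.8 0.4] roll 0.0133
-> (np.float64(0.741112902946236), np.float64(0.237810195463158), 0.0846, np.float64(22.780854460248882)) offset [42.4  5.4  0.4] roll 0.0133
outer 50.3125 [329.9 200.4] xy [0.6151 0.1876] r 0.19337325127014413 swing 1.943038892205453
```

```bash
python3 -c "
from u import *
goal(*[tgt(s,.239) for s in [1.94,1.90,1.83,1.75,1.67,1.59,1.51,1.43,1.35,1.27,1.19,1.11,1.03,.98]])"
```

```text
t 47.67 tcp [0.7004 0.2259 0.0855] rpy [180.    -0.03  23.55] F [ 0.1  0.1 -0.7] op 0.0279 j [ 33.  32.  -1.   0. -57.  81.]
-> (np.float64(0.7260527275861339), np.float64(0.23489101200970297), 0.0846, np.float64(23.353812255379708)) offset [27.1  2.   0.9] roll 0.0033
-> (np.float64(0.7307996940766872), np.float64(0.22326350684109514), 0.0846, np.float64(21.061981074856412)) offset [26.8 14.6  0.9] roll 0.0433
-> (np.float64(0.7379747540621979), np.float64(0.20249233277077316), 0.0846, np.float64(17.05127650894066)) offset [25.1 36.5  0.9] roll 0.1133
-> (np.float64(0.7443726531079611), np.float64(0.17820767056241416), 0.0846, np.float64(12.467614147894068)) offset [21.3 61.3  0.9] roll 0.1933
-> (np.float64(0.7488093884450041), np.float64(0.1534893916918513), 0.0846, np.float64(7.883951786847478)) offset [15.5 85.7  0.9] roll 0.2733
-> (np.float64(0.751256580107996), np.float64(0.12849560879012834), 0.0846, np.float64(3.3002894258009015)) offset [  7.7 109.6   0.9] roll 0.3533
-> (np.float64(0.7516985744215927), np.float64(0.10338619677390169), 0.0846, np.float64(-1.283372935245688
[... 393 characters left out ...]
6786721147504), 0.0846, np.float64(-15.034360018385446)) offset [-41.4 196.8   0.8] roll 0.6733
-> (np.float64(0.7335502344416421), np.float64(0.004994087367407862), 0.0846, np.float64(-19.618022379432034)) offset [-57.8 215.8   0.8] roll 0.7533
-> (np.float64(0.7241792725597633), np.float64(-0.018305333315996458), 0.0846, np.float64(-24.201684740478612)) offset [-75.7 233.4   0.8] roll 0.8333
-> (np.float64(0.7129763156926363), np.float64(-0.040781358058089384), 0.0846, np.float64(-28.785347101525204)) offset [-95.  249.5   0.8] roll 0.9133
-> (np.float64(0.7050755243036182), np.float64(-0.05434661322056358), 0.0846, np.float64(-31.650136077179322)) offset [-107.6  258.8    0.8] roll 0.9633
```

First the stretch on its own, with a force check.

Emit:
jog_arm(
  motion=[
    {"offset": [6, 0.5, 0.5], "roll": 0, "hand": 12},
    {"offset": [12, 1, 0.5], "roll": 0, "hand": 12},
    {"offset": [18, 1.5, 0.5], "roll": 0, "hand": 12},
    {"offset": [23, 2, 0.5], "roll": 0, "hand": 12},
    {"offset": [27, 2, 0.5], "roll": 0, "hand": 12},
    {"offset": [27, 2, 0.5], "roll": 0, "hand": 12},
  ],
)

```text
clock: 48.17
tool_pos: [0.7256, 0.2343, 0.0843]
orientation: [180.0, 0.1, 23.5]
force: [-6.0, -3.3, 2.6]
opening: 0.028
```

```bash
python3 -c "
from u import *
goal(tgt(1.9,.239));spring()"
```

```text
t 48.17 tcp [0.7256 0.2343 0.0843] rpy [179.97   0.13  23.53] F [-6.  -3.3  2.6] op 0.028 j [ 32.  35.   3.   0. -59.  81.]
-> (np.float64(0.7307996940766872), np.float64(0.22326350684109514), 0.0846, np.float64(21.061981074856412)) offset [ 0.3 12.2 -0.3] roll 0.043
outer 45.0625 [335.6 198.5] xy [0.6326 0.1943] r 0.21210462130063457 swing 1.9389362884935912
```

The pull reads 6.9 N along the spring, which means about 22 mm of stretch. Now I'll swing clockwise along the arc.

Emit:
jog_arm(
  motion=[
    {"offset": [0, 6, 0], "roll": 0.02, "hand": 12},
    {"offset": [0, 12, 0], "roll": 0.04, "hand": 12},
    {"offset": [-1, 23, 0], "roll": 0.075, "hand": 12},
    {"offset": [-2, 34.5, 0], "roll": 0.11, "hand": 12},
    {"offset": [-4, 47, 0], "roll": 0.15, "hand": 12},
    {"offset": [-6, 59, 0], "roll": 0.19, "hand": 12},
    {"offset": [-8.5, 71.5, 0], "roll": 0.23, "hand": 12},
    {"offset": [-11.6, 84, 0], "roll": 0.27, "hand": 12},
    {"offset": [-19, 107.5, 0], "roll": 0.35, "hand": 12},
    {"offset": [-29, 131, 0], "roll": 0.43, "hand": 12},
    {"offset": [-40.4, 153, 0], "roll": 0.51, "hand": 12},
    {"offset": [-53.6, 174.5, 0], "roll": 0.59, "hand": 12},
    {"offset": [-68.5, 195, 0], "roll": 0.67, "hand": 12},
    {"offset": [-85, 214, 0], "roll": 0.75, "hand": 12},
    {"offset": [-103, 231.5, 0], "roll": 0.83, "hand": 12},
    {"offset": [-122, 247.5, 0], "roll": 0.91, "hand": 12},
    {"offset": [-130, 253.5, 0], "roll": 0.94, "hand": 12},
    {"offset": [-134.7, 257, 0], "roll": 0.96, "hand": 12},
    {"offset": [-134.7, 257, 0], "roll": 0.96, "hand": 12},
  ],
)

```text
clock: 49.8
tool_pos: [0.7035, -0.0556, 0.0846]
orientation: [180.0, 0.1, -31.6]
force: [-5.1, 4.2, 1.3]
opening: 0.0276
```

```bash
python3 -c "
from u import *
goal(*[tgt(s,.239) for s in [.96,.9,.82,.74,.66,.58,.5,.42,.36,.32,.3]]+[tgt(.3,.26)]);spring()"
```

```text
t 49.8 tcp [ 0.7035 -0.0556  0.0846] rpy [180.     0.1  -31.65] F [-5.1  4.2  1.3] op 0.0276 j [ 11.  30.  -5.  -0. -55.  47.]
-> (np.float64(0.7017269754513921), np.float64(-0.059659268487795764), 0.0846, np.float64(-32.79605166744097)) offset [ 0.6  4.4 -0. ] roll 0.02
-> (np.float64(0.6910534389803045), np.float64(-0.07518069716873821), 0.0846, np.float64(-36.233798438225904)) offset [-0.3 23.2 -0. ] roll 0.08
-> (np.float64(0.675411250961258), np.float64(-0.09482757694010849), 0.0846, np.float64(-40.817460799272496)) offset [-3.3 48.1 -0. ] roll 0.16
-> (np.float64(0.6582490168691879), np.float64(-0.11316157955118236), 0.0846, np.float64(-45.40112316031908)) offset [-8.3 72.7 -0. ] roll 0.24
-> (np.float64(0.6396765164343534), np.float64(-0.13006542995196246), 0.0846, np.float64(-49.98478552136566)) offset [-15.3  96.9   0. ] roll 0.32
-> (np.float64(0.6198125502789253), np.float64(-0.1454310011860521), 0.0846, np.float64(-54.56844788241225)) offset [-24.1 120.4   0. ] roll 0.4
-> (np.float64(0.5987841799984233), np.float64(-0.1591600060341821), 0.0846, np.float64(-59.15211024345
[... 171 characters left out ...]
9   0.1] roll 0.56
-> (np.float64(0.5595910053822614), np.float64(-0.17898984058580378), 0.0846, np.float64(-67.17351937529035)) offset [-57.8 180.5   0.1] roll 0.62
-> (np.float64(0.5479203037677169), np.float64(-0.18362959177877833), 0.0846, np.float64(-69.46535055581364)) offset [-65.3 190.6   0.1] roll 0.66
-> (np.float64(0.5420176977146034), np.float64(-0.18577349643755917), 0.0846, np.float64(-70.6112661460753)) offset [-69.2 195.5   0.1] roll 0.68
-> (np.float64(0.5489891865394405), np.float64(-0.2055825434506078), 0.0846, np.float64(-70.6112661460753)) offset [-52.8 208.7   0.1] roll 0.68
outer 97.96875 [356.2 241.8] xy [ 0.6235 -0.0091] r 0.22083945971631813 swing 0.9605642339249794
```

Emit:
jog_arm(
  motion=[
    {"offset": [0.5, 12, 0], "roll": 0.045, "hand": 12},
    {"offset": [0, 23, 0], "roll": 0.08, "hand": 12},
    {"offset": [-1.5, 35.5, 0], "roll": 0.12, "hand": 12},
    {"offset": [-3.3, 48, 0], "roll": 0.16, "hand": 12},
    {"offset": [-8.3, 72.5, 0], "roll": 0.24, "hand": 12},
    {"offset": [-15.3, 97, 0], "roll": 0.32, "hand": 12},
    {"offset": [-24, 120.5, 0], "roll": 0.4, "hand": 12},
    {"offset": [-35, 143, 0], "roll": 0.48, "hand": 12},
    {"offset": [-41, 154, 0], "roll": 0.52, "hand": 12},
    {"offset": [-47, 165, 0], "roll": 0.56, "hand": 12},
    {"offset": [-58, 180.5, 0], "roll": 0.62, "hand": 12},
    {"offset": [-65, 190.5, 0], "roll": 0.66, "hand": 12},
    {"offset": [-69, 195.5, 0], "roll": 0.68, "hand": 12},
    {"offset": [-69, 195.5, 0], "roll": 0.68, "hand": 12},
    {"offset": [-65, 199, 0], "roll": 0.68, "hand": 12},
    {"offset": [-61, 202, 0], "roll": 0.68, "hand": 12},
    {"offset": [-57, 205.5, 0], "roll": 0.68, "hand": 12},
    {"offset": [-53, 208.5, 0], "roll": 0.68, "hand": 12},
    {"offset": [-53, 208.5, 0], "roll": 0.68, "hand": 12},
    {"offset": [-53, 208.5, 0], "roll": 0.68, "hand": 12},
  ],
)

```text
clock: 51.52
tool_pos: [0.5509, -0.2036, 0.0844]
orientation: [-180.0, 0.1, -70.5]
force: [-3.7, 10.9, 1.5]
opening: 0.0283
```

```bash
python3 -c "
from u import *
goal(*[tgt(s,.26) for s in [.3,.25,.2,.15,.1,.05,.0,-.02]]);spring()
t=snap('top');h=cv2.cvtColor(cv2.resize(t['img'],None,fx=4,fy=4,interpolation=cv2.INTER_CUBIC),cv2.COLOR_RGB2HSV).astype(int)
m=((h[...,0]<8)|(h[...,0]>172))&(h[...,1]>150)&(h[...,2]>40);m[:600]=0;m[1400:]=0;m[:,1000:1000]=0;m[:,:1000]=0
for a,r,c in blobs(m,200): print('top',a/16,np.array(r[0])/4,ray(t,np.array(r[0])/4,.084))
"
```

```text
t 51.52 tcp [ 0.5509 -0.2036  0.0844] rpy [-179.95    0.11  -70.47] F [-3.7 10.9  1.5] op 0.0283 j [ -1.  21. -21.  -0. -48.  21.]
-> (np.float64(0.5489891865394405), np.float64(-0.2055825434506078), 0.0846, np.float64(-70.6112661460753)) offset [ 1.2  2.5 -0.2] roll 0.0025
-> (np.float64(0.5330567100196998), np.float64(-0.21074589955858028), 0.0846, np.float64(-73.47605512172942)) offset [ 0.8 19.2 -0.2] roll 0.0525
-> (np.float64(0.5168860846979468), np.float64(-0.2151065108750486), 0.0846, np.float64(-76.34084409738354)) offset [-0.5 35.9 -0.2] roll 0.1025
-> (np.float64(0.5005177287159873), np.float64(-0.21865347814268385), 0.0846, np.float64(-79.20563307303766)) offset [-2.7 52.6 -0.2] roll 0.1525
-> (np.float64(0.4839925544393011), np.float64(-0.2213779357905419), 0.0846, np.float64(-82.07042204869175)) offset [-5.6 69.  -0.3] roll 0.2025
-> (np.float64(0.4673518661974354), np.float64(-0.2232730740933733), 0.0846, np.float64(-84.93521102434588)) offset [-9.4 85.4 -0.3] roll 0.2525
-> (np.float64(0.45063725704469204), np.float64(-0.2243341561923898), 0.0846, np.float64(-87.8)) offset [-14.  101.5  -0.3] roll 0.3025
-> (np.float64(0.44394006993577295), np.float64(-0.2245243889833223), 0.0846, np.float64(-88.94591559026165)) offset [-16.  107.8  -0.3] roll 0.3225
outer 20.625 [318.  266.5] xy [ 0.5146 -0.0779] r 0.20337792843463043 swing 0.34895013006733744
top 19.46875 [384.3616 254.3226] [ 0.514  -0.1324]
```

The pull is about 11.5 N, so the stretch is about 41 mm. I'll swing on slowly toward 0.

Emit:
jog_arm(
  motion=[
    {"offset": [1, 11, 0], "roll": 0.03, "hand": 12},
    {"offset": [1, 19, 0], "roll": 0.052, "hand": 12},
    {"offset": [0.5, 27.5, 0], "roll": 0.08, "hand": 12},
    {"offset": [-0.3, 36, 0], "roll": 0.1, "hand": 12},
    {"offset": [-1.5, 44, 0], "roll": 0.13, "hand": 12},
    {"offset": [-2.7, 52.5, 0], "roll": 0.152, "hand": 12},
    {"offset": [-4, 61, 0], "roll": 0.18, "hand": 12},
    {"offset": [-5.6, 69, 0], "roll": 0.202, "hand": 12},
    {"offset": [-7.5, 77, 0], "roll": 0.23, "hand": 12},
    {"offset": [-9.4, 85, 0], "roll": 0.252, "hand": 12},
    {"offset": [-11, 91, 0], "roll": 0.27, "hand": 12},
    {"offset": [-12.5, 96.5, 0], "roll": 0.287, "hand": 12},
    {"offset": [-14, 101.5, 0], "roll": 0.302, "hand": 12},
    {"offset": [-14, 101.5, 0], "roll": 0.302, "hand": 12},
    {"offset": [-14, 101.5, 0], "roll": 0.302, "hand": 12},
  ],
)

```text
clock: 52.87
tool_pos: [0.4514, -0.2244, 0.0848]
orientation: [-179.9, 0.1, -87.8]
force: [-0.1, 11.2, -0.3]
opening: 0.0278
```

```bash
python3 -c "
from u import *
goal(tgt(0,.26),tgt(-.02,.26));s=spring()
x=cv2.resize(s['img'][180:330,220:380],None,fx=5,fy=4,interpolation=cv2.INTER_CUBIC);cv2.imwrite('pics/s3.png',x[:,:,::-1])"
```

```text
t 52.87 tcp [ 0.4514 -0.2244  0.0848] rpy [-179.86    0.09  -87.76] F [-0.1 11.2 -0.3] op 0.0278 j [ -4.  14. -32.  -0. -44.   7.]
-> (np.float64(0.45063725704469204), np.float64(-0.2243341561923898), 0.0846, np.float64(-87.8)) offset [-0.1  0.8  0.2] roll 0.0007
-> (np.float64(0.44394006993577295), np.float64(-0.2245243889833223), 0.0846, np.float64(-88.94591559026165)) offset [-0.2  7.5  0.2] roll 0.0207Traceback (most recent call last):
  File "<string>", line 3, in <module>
    goal(tgt(0,.26),tgt(-.02,.26));s=spring()
                                     ~~~~~~^^
  File "u.py", line 49, in spring
    for c,q in zip(cs,hi[0]):
                      ~~^^^
TypeError: 'NoneType' object is not subscriptable
```

```bash
python3 -c "
from u import *
s=snap('side');t=snap('top')
a=cv2.resize(s['img'][200:330,230:360],(400,400),interpolation=cv2.INTER_CUBIC)
b=cv2.resize(t['img'][230:330,310:410],(400,400),interpolation=cv2.INTER_CUBIC)
cv2.imwrite('pics/s3.png',np.hstack([a,cv2.convertScaleAbs(b,alpha=1.7)])[:,:,::-1])"
```

```text
(no output)
```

View pics/s3.png

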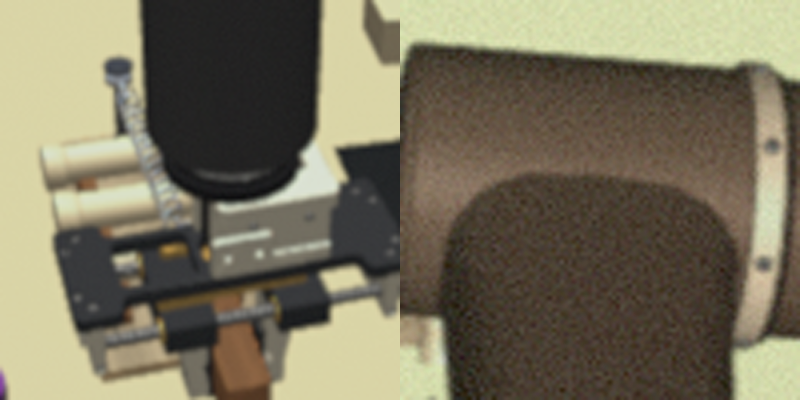

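The hook is hidden from both cameras: the gripper covers it in the side view and the arm covers it in the top view. Only the coil shows, so I'll estimate the swing from the coil line and probe by force.

```bash
python3 -c "
from u import *
s=snap('side')
h=hsv(s);roi=s['img'][225:272,262:292].astype(int)
# coil: grey pixels (low saturation, mid value), rows below pivot cap
H=hsv(s)
for v in range(230,270,4):
  r=[u for u in range(262,292) if H[v,u,1]<45 and 60<H[v,u,2]<200]
  if r: print(v,r[0],r[-1],len(r),np.mean(r).round(1),'expected',[np.round(np.interp(v,[proj(s,[*cr(0,y),.084])[1] for y in (.11,-.11)],[proj(s,[*cr(0,y),.084])[0] for y in (.11,-.11)]),1)])
"
```

```text
230 267 273 7 270.0 expected [np.float64(270.7)]
234 268 274 7 271.0 expected [np.float64(272.2)]
238 268 274 7 271.0 expected [np.float64(273.7)]
242 270 277 8 273.5 expected [np.float64(275.2)]
246 273 279 7 276.0 expected [np.float64(276.7)]
250 275 282 8 278.5 expected [np.float64(278.2)]
254 276 282 7 279.0 expected [np.float64(279.7)]
258 278 285 8 281.5 expected [np.float64(281.2)]
262 279 288 10 283.5 expected [np.float64(282.7)]
266 281 288 5 284.2 expected [np.float64(284.2)]
```

Emit:
jog_arm(
  motion=[
    {"offset": [0, 1, 0], "roll": 0.003, "hand": 12},
    {"offset": [0, 2, 0], "roll": 0.006, "hand": 12},
    {"offset": [0, 3, 0], "roll": 0.009, "hand": 12},
    {"offset": [0, 3, 0], "roll": 0.009, "hand": 12},
  ],
)

```text
clock: 53.4
tool_pos: [0.4486, -0.2245, 0.0847]
orientation: [-179.9, 0.1, -88.3]
force: [-0.5, 9.8, -0.8]
opening: 0.0274
```

Emit:
jog_arm(
  motion=[
    {"offset": [0, 1, 0], "roll": 0.003, "hand": 12},
    {"offset": [0, 2, 0], "roll": 0.006, "hand": 12},
    {"offset": [0, 3, 0], "roll": 0.009, "hand": 12},
    {"offset": [0, 4, 0], "roll": 0.012, "hand": 12},
    {"offset": [0, 4, 0], "roll": 0.012, "hand": 12},
  ],
)

```text
clock: 53.82
tool_pos: [0.4447, -0.2247, 0.0848]
orientation: [-179.9, 0.1, -89.0]
force: [0.2, 11.3, 0.6]
opening: 0.0277
```

Emit:
jog_arm(
  motion=[
    {"offset": [0, 1, 0], "roll": 0.003, "hand": 12},
    {"offset": [0, 2, 0], "roll": 0.006, "hand": 12},
    {"offset": [0, 3, 0], "roll": 0.009, "hand": 12},
    {"offset": [0, 4, 0], "roll": 0.012, "hand": 12},
    {"offset": [0, 4, 0], "roll": 0.012, "hand": 12},
  ],
)

```text
clock: 54.23
tool_pos: [0.4411, -0.2248, 0.0849]
orientation: [-179.8, 0.1, -89.7]
force: [0.0, 9.8, -1.0]
opening: 0.0278
```

```bash
python3 -c "
from u import *
goal(tgt(0,.26),tgt(0,.249))
s=snap('side')
H=hsv(s)
for v in range(246,270,4):
  r=[u for u in range(262,292) if H[v,u,1]<45 and 60<H[v,u,2]<200]
  if r: print(v,np.mean(r).round(1))
"
```

```text
t 54.23 tcp [ 0.4411 -0.2248  0.0849] rpy [-179.8     0.09  -89.65] F [ 0.   9.8 -1. ] op 0.0278 j [ -4.  13. -33.  -0. -44.   5.]
-> (np.float64(0.45063725704469204), np.float64(-0.2243341561923898), 0.0846, np.float64(-87.8)) offset [-0.4 -9.5  0.3] roll -0.0324
-> (np.float64(0.4502149911447293), np.float64(-0.21334226411187293), 0.0846, np.float64(-87.8)) offset [-11.4  -9.2   0.3] roll -0.0324
246 271.5
250 275.0
254 275.0
258 283.5
262 279.5
266 282.5
```

Emit:
jog_arm(
  motion=[
    {"offset": [0, 1, 0], "roll": 0.0, "hand": 12},
    {"offset": [0, 2, 0], "roll": 0.0, "hand": 12},
    {"offset": [0, 3, 0], "roll": 0.0, "hand": 12},
    {"offset": [0, 3, 0], "roll": 0.0, "hand": 12},
    {"offset": [0, 3, 0], "roll": 0.0, "hand": 12},
  ],
)

```text
clock: 54.7
tool_pos: [0.4404, -0.2248, 0.0853]
orientation: [-179.6, 0.1, -89.7]
force: [7.1, 11.7, -4.7]
opening: 0.0273
```

```bash
python3 -c "
from u import *
for i in range(4):
  o=ctrl.get_obs();s=snap('side');print(o['force'].round(1),o['moment'].round(2))
"
```

```text
[ 7.1 11.7 -4.7] [ 4.2  -2.28 -0.41]
[ 6.5 11.2 -5.3] [ 4.19 -2.24 -0.39]
[ 5.8 11.7 -3.9] [ 4.19 -2.25 -0.46]
[ 7.2 11.6 -4.7] [ 4.19 -2.3  -0.41]
```

Fx rose to 7 N, so the hook's closed side is touching the post: the post is in the mouth. I'll back off 5 mm and ease in.

Emit:
jog_arm(
  motion=[
    {"offset": [0, -1.5, 0], "roll": -0.008, "hand": 12},
    {"offset": [0, -3, 0], "roll": -0.015, "hand": 12},
    {"offset": [0, -5, 0], "roll": -0.02, "hand": 12},
    {"offset": [0, -5, 0], "roll": -0.02, "hand": 12},
    {"offset": [-2, -5, 0], "roll": -0.02, "hand": 12},
    {"offset": [-4, -5, 0], "roll": -0.02, "hand": 12},
    {"offset": [-6, -5, 0], "roll": -0.02, "hand": 12},
    {"offset": [-8, -5, 0], "roll": -0.02, "hand": 12},
    {"offset": [-8, -5, 0], "roll": -0.02, "hand": 12},
  ],
)

```text
clock: 55.65
tool_pos: [0.4429, -0.2167, 0.0849]
orientation: [-179.8, 0.1, -88.5]
force: [-1.0, 9.8, -0.4]
opening: 0.0278
```

Emit:
jog_arm(
  motion=[
    {"offset": [-1, 0, 0], "roll": 0, "hand": 12},
    {"offset": [-2, 0, 0], "roll": 0, "hand": 12},
    {"offset": [-3, 0, 0], "roll": 0, "hand": 12},
    {"offset": [-4, 0, 0], "roll": 0, "hand": 12},
    {"offset": [-5, 0, 0], "roll": 0, "hand": 12},
    {"offset": [-5, 0, 0], "roll": 0, "hand": 12},
  ],
)

```text
clock: 56.15
tool_pos: [0.4429, -0.2126, 0.0851]
orientation: [-179.8, 0.0, -88.5]
force: [1.0, 5.1, -0.1]
opening: 0.0281
```

Emit:
jog_arm(
  motion=[
    {"offset": [-1, 0, 0], "roll": 0, "hand": 12},
    {"offset": [-2, 0, 0], "roll": 0, "hand": 12},
    {"offset": [-3, 0, 0], "roll": 0, "hand": 12},
    {"offset": [-3, 0, 0], "roll": 0, "hand": 12},
  ],
)

```text
clock: 56.48
tool_pos: [0.4412, -0.2101, 0.0846]
orientation: [-180.0, -0.0, -88.5]
force: [-0.2, 0.5, -1.6]
opening: 0.0274
```

The puller force fell to zero at pin radius 0.246, so the post is holding the hook. I'll centre the pin and lift out.

Emit:
jog_arm(
  motion=[
    {"offset": [-1, -1, 0], "roll": 0, "hand": 12},
    {"offset": [-2, -2, 0], "roll": 0, "hand": 12},
    {"offset": [-2.5, -3, 0], "roll": 0, "hand": 12},
    {"offset": [-2.5, -4, 0], "roll": 0, "hand": 12},
    {"offset": [-2.5, -4, 0], "roll": 0, "hand": 12},
  ],
)

```text
clock: 56.9
tool_pos: [0.4454, -0.2074, 0.0846]
orientation: [-180.0, -0.0, -88.5]
force: [0.1, 0.1, -1.5]
opening: 0.028
```

Emit:
jog_arm(
  motion=[
    {"offset": [0, 0, -5], "roll": 0, "hand": 12},
    {"offset": [0, 0, -12], "roll": 0, "hand": 12},
    {"offset": [0, 0, -20], "roll": 0, "hand": 12},
    {"offset": [0, 0, -30], "roll": 0, "hand": 12},
    {"offset": [0, 0, -45], "roll": 0, "hand": 12},
    {"offset": [0, 0, -65], "roll": 0, "hand": 12},
    {"offset": [0, 0, -85], "roll": 0, "hand": 12},
    {"offset": [0, 0, -100], "roll": 0, "hand": 12},
    {"offset": [0, 0, -100], "roll": 0, "hand": 12},
  ],
)

```text
clock: 57.65
tool_pos: [0.4471, -0.2079, 0.189]
orientation: [-179.6, -0.1, -88.4]
force: [0.8, 0.7, -2.5]
opening: 0.028
```

```bash
python3 -c "
from u import *
goal((.66,-.12,.185,-45),(.6645,-.03,.17,0.))"
```

```text
t 57.65 tcp [ 0.4471 -0.2079  0.189 ] rpy [-179.62   -0.09  -88.44] F [ 0.8  0.7 -2.5] op 0.028 j [ -2.   5. -26.   0. -58.   4.]
-> (0.66, -0.12, 0.185, -45) offset [ -82.  -215.2    5.3] roll -0.7581
-> (0.6645, -0.03, 0.17, 0.0) offset [-171.9 -222.1   20.2] roll -1.5435
```

```bash
python3 -c "
from u import *
goal((.659,-.042,.12,-88.4),(.659,-.042,.0215,-88.4));s=spring()"
```

```text
t 57.65 tcp [ 0.4471 -0.2079  0.189 ] rpy [-179.62   -0.09  -88.44] F [ 0.8  0.7 -2.5] op 0.028 j [ -2.   5. -26.   0. -58.   4.]
-> (0.659, -0.042, 0.12, -88.4) offset [-160.1 -215.9   70.2] roll -0.0006
-> (0.659, -0.042, 0.0215, -88.4) offset [-160.3 -215.3  168.7] roll -0.0006
outer 177.96875 [289.7 288.1] xy [ 0.4416 -0.1329] r 0.24331055344071267 swing -0.022830967744258867
hole 57.6875 [289.5 288.3] xy [ 0.4411 -0.1335] r 0.2439729299434644 swing -0.02474784539413061
```

The eye sits at r = 0.244 (0.243 when seated) and swing about −0.02, so it is holding. Next I'll put the puller back along the mat.

Emit:
jog_arm(
  motion=[
    {"offset": [-10, -13, 0], "roll": 0, "hand": 12},
    {"offset": [-28, -37, 0], "roll": 0, "hand": 12},
    {"offset": [-48, -64, 0], "roll": 0, "hand": 12},
    {"offset": [-68, -91, 0], "roll": 0, "hand": 12},
    {"offset": [-88, -118, 10], "roll": 0, "hand": 12},
    {"offset": [-108, -145, 25], "roll": 0, "hand": 12},
    {"offset": [-128, -172, 40], "roll": 0, "hand": 12},
    {"offset": [-146, -196, 55], "roll": 0, "hand": 12},
    {"offset": [-157, -210, 68], "roll": 0, "hand": 12},
    {"offset": [-160, -215, 85], "roll": 0, "hand": 12},
    {"offset": [-160, -215, 105], "roll": 0, "hand": 12},
    {"offset": [-160, -215, 125], "roll": 0, "hand": 12},
    {"offset": [-160, -215, 142], "roll": 0, "hand": 12},
    {"offset": [-160, -215, 154], "roll": 0, "hand": 12},
    {"offset": [-160, -215, 161], "roll": 0, "hand": 12},
    {"offset": [-160, -215, 165], "roll": 0, "hand": 12},
    {"offset": [-160, -215, 167], "roll": 0, "hand": 12},
    {"offset": [-160, -215, 167], "roll": 0, "hand": 12},
  ],
)

```text
clock: 59.2
tool_pos: [0.6548, -0.0416, 0.0195]
orientation: [179.9, -0.0, -88.5]
force: [-8.0, 1.1, 12.0]
opening: 0.0277
```

Emit:
jog_arm(
  motion=[
    {"offset": [0, 0, -0.5], "roll": 0, "hand": 27},
    {"offset": [0, 0, -0.5], "roll": 0, "hand": 32},
    {"offset": [0, 0, -0.5], "roll": 0, "hand": 45},
    {"offset": [0, 0, -0.5], "roll": 0, "hand": 55},
    {"offset": [0, 0, -0.5], "roll": 0, "hand": 55},
    {"offset": [0, 0, -15], "roll": 0, "hand": 55},
    {"offset": [0, 0, -40], "roll": 0, "hand": 55},
    {"offset": [0, 0, -75], "roll": 0, "hand": 55},
    {"offset": [0, 0, -115], "roll": 0, "hand": 55},
    {"offset": [0, 0, -155], "roll": 0, "hand": 55},
    {"offset": [0, 0, -190], "roll": 0, "hand": 55},
    {"offset": [0, 0, -220], "roll": 0, "hand": 55},
    {"offset": [0, 0, -250], "roll": 0, "hand": 55},
    {"offset": [0, 0, -250], "roll": 0, "hand": 55},
  ],
)

```text
clock: 60.37
tool_pos: [0.6586, -0.042, 0.2753]
orientation: [-179.4, -0.0, -88.4]
force: [0.6, -0.4, 0.9]
opening: 0.0554
```

Emit:
jog_arm(
  motion=[
    {"offset": [0, -30, 0], "roll": 0, "hand": 55},
    {"offset": [-30, -40, 0], "roll": 0, "hand": 55},
    {"offset": [-70, -40, 0], "roll": 0, "hand": 55},
    {"offset": [-110, -40, 0], "roll": 0, "hand": 55},
    {"offset": [-150, -40, 0], "roll": 0, "hand": 55},
    {"offset": [-190, -40, 0], "roll": 0, "hand": 55},
    {"offset": [-230, -40, 0], "roll": 0, "hand": 55},
    {"offset": [-270, -40, 0], "roll": 0, "hand": 55},
    {"offset": [-310, -40, 0], "roll": 0, "hand": 55},
    {"offset": [-350, -40, 0], "roll": 0, "hand": 55},
    {"offset": [-390, -40, 0], "roll": 0, "hand": 55},
    {"offset": [-420, -40, 0], "roll": 0, "hand": 55},
    {"offset": [-420, -40, 0], "roll": 0, "hand": 55},
  ],
)

```text
clock: 61.45
tool_pos: [0.6833, 0.3852, 0.2652]
orientation: [179.9, -0.0, -88.2]
force: [-0.8, -0.4, -2.0]
opening: 0.055
```

```bash
python3 -c "
from u import *
goal();s=spring();t=snap('top')
a=cv2.resize(s['img'][190:330,210:420],(750,290),interpolation=cv2.INTER_CUBIC)
b=cv2.resize(t['img'][140:350,180:520],(750,300),interpolation=cv2.INTER_CUBIC)
cv2.imwrite('pics/fin.png',np.vstack([a,cv2.convertScaleAbs(b,alpha=1.7)])[:,:,::-1])"
```

```text
t 61.45 tcp [0.6833 0.3852 0.2652] rpy [179.92  -0.02 -88.22] F [-0.8 -0.4 -2. ] op 0.055 j [ 44.  31.  20.  -0. -80. -42.]
outer 178.90625 [289.7 288. ] xy [ 0.4416 -0.1327] r 0.2431264219735577 swing -0.02260892514318291
hole 58.0 [289.5 288.4] xy [ 0.4411 -0.1336] r 0.24404733273535828 swing -0.02477506701715912
outer 38.5 [287.5 271.9] xy [ 0.4473 -0.0814] r 0.1920237485090635 swing 0.01114442067638041
```

View pics/fin.png

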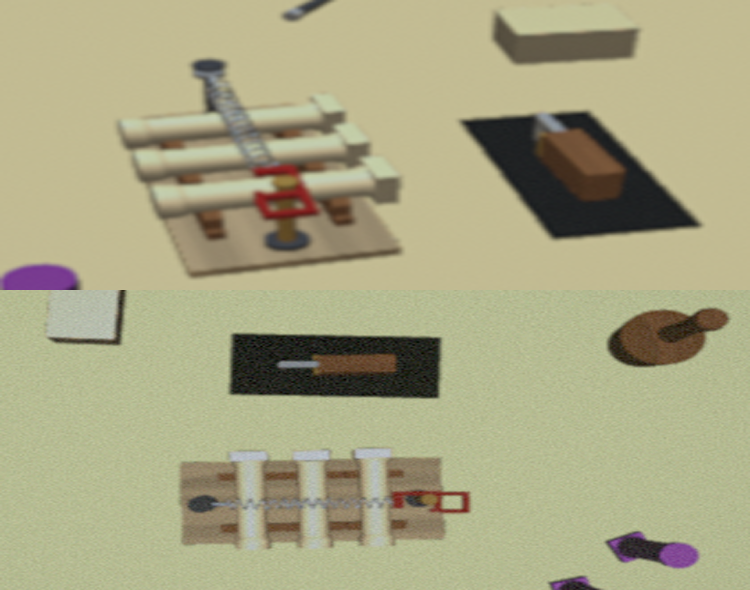

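The final picture shows all three stones in the saddles and the hook round the post with its eye beyond it. The puller stands on the mat and the other items are untouched.

```bash
python3 -c "
from plant import order
print(order.close_job())"
```

```text
the job is handed in; nothing more can be done
None
```

The job is done and handed in at about 61 s of the 210 s allowed; no verdict came back.

- **Colonnettes:** All three were on the bench. I tipped each one over by its cap on open bench, then gripped it by the shaft and set it down in its own saddle. The last side and top pictures show all three lying in the rails.
- **Spring:** I swung it across with the puller's pin in the eye at about 11 N (roughly 41 mm of stretch). When I eased it back, the puller force dropped to zero. Afterwards the eye measured 244 mm from the pivot, against 243 mm when seated, and it had not moved on a second look.
- **Puller:** It stands fully on the black mat, turned to lie along the mat's long side. The arm is clear.
- **Other items:** I did not touch the mallet, chisel, offcut or purple look-alikes. In the last pictures the mallet, the offcut and what was in frame of the purple ones looked unmoved. The chisel was mostly out of frame.

- **Hook not seen going on:** It was hidden from both cameras as it went onto the post, so I judged that step by force (7 N sideways as the closed side touched the post).
- **Hook off centre:** The spring rests at a swing of about −0.02 rad, not exactly 0. The post therefore sits about 5 mm toward the hook's closed side, away from the lip.

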